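# Crosswise tightening of a filter vessel's cover

### The arm

A 6-joint arm with a two-finger parallel gripper is mounted at the origin on a cart in front of the work surface, level with it; the furniture and walls round the work are solid. World frame = base frame: x ahead of the robot, y to its left, z up, the work surface at z = 0. Lengths are in m, angles in rad, forces in N, time in s.
With the tool pointing down it reaches from about 0.25 to 0.725 m from the base axis. Payload 4 kg.
Tool frame: the origin (TCP) lies midway between the tips of the shut fingers; the grasp point (between the pads) lies 19 mm behind it; z points along the fingers, y is the line along which they close (so a half turn about z gives the same grasp; the last joint's range is limited). The gripper opens to 85 mm and grips with 20 to 120 N. Pads are 22 mm wide; open, the fingers measure 114 mm over their backs; the gripper's body (76 mm by 85 mm) begins 54 mm behind the grasp point. The pads swing forward as they close: fully open they stand 13 mm farther back than shut.
Start: joints at [1.347, 0.241, 0.005, 1.335, 0, 1.571], TCP at [0.111, 0.488, 0.231] pointing down, gripper open.
Joint ranges: [-2.72, 2.72], [-1.05, 1.87], [-1.09, 1.28], [-1.99, 2.15], [-1.42, 1.44], [-3.14, 3.14]. Speed limits (rad/s): [2.79, 2.79, 3.14, 3.14, 3.14, 3.14].

### API

Orientations are given as [roll, pitch, yaw] about the fixed x, y, z axes, in that order (R = Rz(yaw) Ry(pitch) Rx(roll)).
In Python, from cell import arm, eyes, models gives the robot as it stands. The module is installed in compiled form; this text tells all that it offers.
- The arm moves only by the tool jog_arm, never from a script. Its argument "series" is a list of rows, each a list of 3 entries, a list of its own where there are three numbers: the closure, from 0 (fully open) to 1 (shut), then the shift along the tool's x, y, z in cm, then the turn about the tool's z in degrees. In form: [[grip, [x, y, z], twist], ...]. A call has 1 to 12 rows; each row is the pose to reach, as a shift and turn from the pose commanded when the call began, along the tool's axes at that moment; what a row does not reach only later rows make up. A row lasts 1/10 s, in which the tool goes at most 50 mm and 8.59 degrees, less where a joint would pass 70% of its speed; a pose out of reach is approached as far as the arm can. A call with a gripper value outside its range is refused whole. The fingers move at their own pace and stop on an object; the grip force is fixed at half the most. Time passes only in rows, so rows that repeat a pose let the fingers close. It gives the time, the measured TCP pose, the force, the opening and the grip force at its end, in the units of the state.
- arm.get_obs(): the state, without advancing time (a new reading comes with each control period).
- eyes.capture(name): name is "scene" or "side" or "wrist"; returns the picture (384x512x3 uint8, blue, green, red); there is no depth.
- eyes.camera_model(name): a dict with "K" (3x3 intrinsics, pixels), "pose" (4x4, takes a point from camera to world coordinates). Camera axes: x right, y up, looking along -z (the intrinsics and any distortion apply to the point x, -y, -z); pixel columns grow to the right and rows downward; lengths in m; the calibration is good to about 2 mm. A picture is of the moment at which its call begins: read the wrist's pose just before it. camera_model takes no time and is no camera call; for the wrist camera it gives the pose at the moment of the call.
- arm.hand_in(): hands the job in; it is judged then, once.
Trained networks look in the newest picture that a camera, given by its name, has taken for a name from the list of things; names that differ only in an ending like _2 or _b are one class to them, and where a whole thing is asked for, a point or a joint stands for the part that bears it (a point fixed in the world has none). Each returns a list of dicts, best first, with "conf" (0 to 1); they miss things now and then, are a little off and sometimes report something else, mostly with a low value. They report only what shows in the picture. A call takes as long as a camera call.
- models.masks_of(camera, thing): "mask" (384x512 bool, what is visible of it) and "bbox" ([left, top, width, height] in pixels, round what is visible of it).
The state is a dict: "t": time; "joint_positions": joint angles; "joint_vel": joint speeds; "effort": joint torques, N m; "position": TCP position; "tcp_rot": TCP orientation; "wrist_force": force on the tool from outside, world axes, zero at the start; "ft_torque": the same for the moment, N m; "finger_gap": finger opening in m; "grasp_force": force on a finger pad.
Only numpy, scipy, OpenCV 4.12 (cv2) and the standard library are available. Lean on these libraries where they do the work, as an engineer would, in place of code of your own. Each camera call takes 0.05 s, during which the arm holds its last target. There are 200 camera calls.

### The job

Take the T-handled torque key from its stand and tighten the four cover screws of the filter vessel crosswise: the one by the red mark first, then the one opposite, then the other two. On the first round turn each screw about 25 degrees clockwise; then go round again crosswise from the red mark and turn each until it is home and the needle stands in the green band, never past it. Do not ram the key or knock anything, and leave the key standing on the last screw.

Things in the scene. Friction and masses are not known exactly. Their poses are not given: they have to be found in the camera images.
- vessel: round stainless filter vessel, 136 mm across, fixed on the bench; flat cover 57 mm high with four brass square-headed screws on a circle of 42 mm radius, a dark steel fitting in its middle up to 71 mm high, a 20 mm red mark at its edge by the first screw. Origin: centre of its underside, z up; screws at (x, y) = (+-29.7, +-29.7) mm, red mark towards (+1, +1), dark steel spigot at -x.
- head_a (a point): screw A, beside the red mark: point on its axis at the foot of the head, 59 mm above the bench, at (+29.7, +29.7) mm in the vessel's frame; axes as the vessel's (they do not turn with the screw). The head is a 16 mm square, 14 mm high: 9 mm straight, then tapering over 5 mm to 8 mm at the top.
- screw_a (a joint): turn of screw A, rad, growing clockwise from above; at 0 the sides of its square head are parallel to the vessel's x and y axes. Starts at 0 to 0.08; turns easily (0.03 N m) and stays where it is left, until it comes hard home somewhere between 0.8 and 1.15 rad, differently on each screw and not known beforehand.
- head_b (a point): screw B, a quarter turn counter-clockwise (seen from above) from the red mark: point on its axis at the foot of the head, 59 mm above the bench, at (-29.7, +29.7) mm in the vessel's frame; axes as the vessel's (they do not turn with the screw). The head is a 16 mm square, 14 mm high: 9 mm straight, then tapering over 5 mm to 8 mm at the top.
- screw_b (a joint): turn of screw B, rad, growing clockwise from above; at 0 the sides of its square head are parallel to the vessel's x and y axes. Starts at 0 to 0.08; turns easily (0.03 N m) and stays where it is left, until it comes hard home somewhere between 0.8 and 1.15 rad, differently on each screw and not known beforehand.
- head_c (a point): screw C, opposite the red mark: point on its axis at the foot of the head, 59 mm above the bench, at (-29.7, -29.7) mm in the vessel's frame; axes as the vessel's (they do not turn with the screw). The head is a 16 mm square, 14 mm high: 9 mm straight, then tapering over 5 mm to 8 mm at the top.
- screw_c (a joint): turn of screw C, rad, growing clockwise from above; at 0 the sides of its square head are parallel to the vessel's x and y axes. Starts at 0 to 0.08; turns easily (0.03 N m) and stays where it is left, until it comes hard home somewhere between 0.8 and 1.15 rad, differently on each screw and not known beforehand.
- head_d (a point): screw D, a quarter turn clockwise (seen from above) from the red mark: point on its axis at the foot of the head, 59 mm above the bench, at (+29.7, -29.7) mm in the vessel's frame; axes as the vessel's (they do not turn with the screw). The head is a 16 mm square, 14 mm high: 9 mm straight, then tapering over 5 mm to 8 mm at the top.
- screw_d (a joint): turn of screw D, rad, growing clockwise from above; at 0 the sides of its square head are parallel to the vessel's x and y axes. Starts at 0 to 0.08; turns easily (0.03 N m) and stays where it is left, until it comes hard home somewhere between 0.8 and 1.15 rad, differently on each screw and not known beforehand.
- key_grip (a point): middle of the handle of the T-handled torque key (about 0.28 kg), which stands upright at the start, its socket over the square stub of a grey stand. The handle is an orange and black bar 64 mm long (x of this point), 14 mm thick (y), 30 mm high, centred 94 mm above the socket's mouth; z points up the key. Without torque the socket's sides are parallel to this x and y.
- key_mouth (a point): centre of the mouth of the key's socket, at the very bottom of the key; its axes turn with the socket. The socket is a square 18 mm wide inside (play on a screw head: 1 mm or 0.13 rad each way), 26 mm outside, 16 mm deep; fully on a screw its rim rests on the cover, level with that screw's head_ point. On the stand it is 12 mm above the bench.
- key_twist (a joint): twist of the key's handle ahead of its socket, rad: the torque gauge. Positive while the handle is driven clockwise, 0.4 N m per rad, springs back to 0. The red needle over the white disc shows it: green band from 0.3 (0.12 N m) to 0.6 (0.24 N m), red beyond.
- bottle: amber bottle with a black cap, 52 mm in diameter, 104 mm high, standing to the left of the vessel; origin at the centre of its underside. Bystander.
- beaker: glass beaker, 61 mm in diameter, 72 mm high, behind and to the right of the vessel; origin at the centre of its underside. Bystander.
- tube: capped plastic tube with a red cap, 107 mm long, 19 mm thick, lying in front; origin at its middle, on the underside. Bystander.

How it is judged:
On the way, in this order (a step that is already met when the one before it is completed fails the run):
1. first pass: the screw by the red mark is turned (value of joint screw_a above 0.2 rad), for 0.1 s.
2. first pass: the opposite screw is turned (value of joint screw_c above 0.2 rad), for 0.1 s.
3. first pass: one of the other two is turned (value of joint any of screw_b, screw_d above 0.2 rad), for 0.1 s.
4. first pass: the last one is turned (value of joint each of screw_b, screw_d above 0.2 rad), for 0.1 s.
5. second pass: the screw by the red mark is home, needle in the green with the key on it (value of joint key_twist above 0.3 rad and distance between key_mouth and head_a below 0.008 m and value of joint screw_a above 0.75 rad), for 0.1 s.
6. second pass: the opposite screw likewise (value of joint key_twist above 0.3 rad and distance between key_mouth and head_c below 0.008 m and value of joint screw_c above 0.75 rad), for 0.1 s.
7. second pass: one of the other two likewise ((((value of joint key_twist above 0.3 rad and distance between key_mouth and head_b below 0.008 m) and value of joint screw_b above 0.75 rad) or ((value of joint key_twist above 0.3 rad and distance between key_mouth and head_d below 0.008 m) and value of joint screw_d above 0.75 rad))), for 0.1 s.
8. second pass: the last one likewise ((((value of joint key_twist above 0.3 rad and distance between key_mouth and head_b below 0.008 m) and value of joint each of screw_b, screw_d above 0.75 rad) or ((value of joint key_twist above 0.3 rad and distance between key_mouth and head_d below 0.008 m) and value of joint each of screw_d, screw_b above 0.75 rad))), for 0.1 s.
At the end, for the whole second after the job is handed in: All four screws are home (each was brought to 0.12 N m or more, needle in the green, and reads over 0.75 rad); the key stands on one of the last two screws (B or D), its mouth within 8 mm of that screw's head_ point, upright within 0.15 rad, untwisted (below 0.15 rad), at rest and let go (value of joint each of screw_a, screw_b, screw_c, screw_d above 0.75 rad and (distance between key_mouth and head_b below 0.008 m or distance between key_mouth and head_d below 0.008 m) and angle between key_grip's own z axis and vertical below 0.15 rad and value of joint key_twist below 0.15 rad and linear speed of key below 0.03 m/s); the robot touches nothing.
It fails at once if the key's needle went past the green band (a screw overtightened) (value of joint key_twist above 0.6 rad).
It fails at once if a screw was turned far (more than about 40 degrees) before all four had had their first turn (value of joint any of screw_a, screw_b, screw_c, screw_d above 0.7 rad and value of joint any of screw_a, screw_b, screw_c, screw_d below 0.2 rad).
It fails at once if second pass out of cross order ((value of joint screw_c above 0.74 rad and value of joint screw_a below 0.74 rad) or (value of joint any of screw_b, screw_d above 0.74 rad and value of joint any of screw_a, screw_c below 0.74 rad)).
It fails at once if the key was rammed on the vessel, or the fingers pushed on the vessel (contact force between the fingers and vessel above 5 N or contact force between key and vessel above 80 N).
It fails at once if the bottle, the beaker or the lying tube was disturbed (moved more than 30 mm) (distance of any of bottle, beaker, tube from where it was at the start of the episode above 0.03 m).
It also fails if it takes over 72 s, if anything falls off the work surface, if the arm or the gripper's body presses on something with over 40 N, if the wrist force passes 120 N, or if a joint passes its speed limit or range.

## Working session

There is one attempt and no reset: what is moved stays moved. The work goes in short steps, Python scripts to look and compute and a tool call to move; the robot and the scene stay as the last step left them, time stands still between calls to the robot, and variables do not carry over. Pictures are saved under pics/ and viewed, at most 10 in all, crops included, and the job is handed in when it is done.

Besides the shell and the picture viewer there is one more tool, called after ">>>" in YAML: its name, and indented under it one key for each argument. jog_arm: Moves the arm, as the interface text tells. Its arguments: {"type":"object","properties":{"series":{"type":"array"}},"required":["series"]}

```bash
mkdir -p pics; cat > h.py <<'E'
import numpy as np, cv2
from cell import arm, eyes, models
def cap(n,f=None):
    m=eyes.camera_model(n); im=eyes.capture(n)
    if f: cv2.imwrite('pics/'+f,im)
    return im,m
def proj(m,P):
    P=np.atleast_2d(P); T=np.linalg.inv(m['pose']); c=P@T[:3,:3].T+T[:3,3]
    q=np.c_[c[:,0],-c[:,1],-c[:,2]]@m['K'].T; return q[:,:2]/q[:,2:]
def ray(m,uv,z):
    d=np.linalg.inv(m['K'])@np.array([uv[0],uv[1],1.]); d=m['pose'][:3,:3]@np.array([d[0],-d[1],-d[2]])
    o=m['pose'][:3,3]; return o+d*(z-o[2])/d[2]
E
python3 - <<'E'
from h import *
s=arm.get_obs();print(s)
for n in ['scene','side']:
    im,m=cap(n,n+'0.png');print(n,m)
    for t in ['vessel','key_grip','bottle','beaker','tube','head_a']:
        for r in models.masks_of(n,t)[:3]: print(t,round(r['conf'],2),r['bbox'])
a=cv2.imread('pics/scene0.png');b=cv2.imread('pics/side0.png')
cv2.imwrite('pics/both.png',cv2.resize(np.vstack([a,b]),None,fx=.78,fy=.78))
E
```

```text
{'t': 0.0, 'joint_positions': array([1.34702110e+00, 2.41385614e-01, 3.70718781e-03, 1.33520998e+00,
       3.38742296e-05, 1.57078798e+00]), 'joint_vel': array([ 0.00038351,  0.00048768, -0.00073198, -0.00175826,  0.00022395,
       -0.00172461]), 'effort': array([ 4.59126059e-04, -3.72322011e+01,  2.52406114e+01,  1.70932378e-02,
       -7.50476920e-05,  6.85938602e-06]), 'position': array([0.11080309, 0.48690713, 0.23042013]), 'tcp_rot': array([-3.13950058e+00, -3.38916108e-05,  2.91782570e+00]), 'wrist_force': array([0.35050236, 0.75944345, 0.64160598]), 'ft_torque': array([-0.00239584, -0.0307532 ,  0.00091722]), 'grasp_force': 0.0, 'finger_gap': 0.08545854561021683}
scene {'K': array([[365.97983776,   0.        , 256.13707451],
       [  0.        , 365.97983776, 186.73425527],
       [  0.        ,   0.        ,   1.        ]]), 'pose': array([[ 0.89294357,  0.22810496, -0.3880978 ,  0.17208443],
       [-0.44989087,  0.48246374, -0.7515497 , -0.62402616],
       [ 0.0158109 ,  0.84569313,  0.53343523,  0.55250606],
       [ 0.        ,  0.        ,  0.        ,  1.        ]])
[... 226 characters left out ...]
4, 23.6]
head_a 0.56 [233.2, 182.6, 55.7, 48.0]
side {'K': array([[386.73183595,   0.        , 253.41234383],
       [  0.        , 386.73183595, 193.49079801],
       [  0.        ,   0.        ,   1.        ]]), 'pose': array([[-0.95303975,  0.1846341 , -0.24005307,  0.25312293],
       [-0.30210812, -0.52435079,  0.79610736,  0.74526264],
       [ 0.02111655,  0.83124394,  0.55550661,  0.60799601],
       [ 0.        ,  0.        ,  0.        ,  1.        ]])}
vessel 0.66 [199.8, 189.2, 60.5, 58.0]
key_grip 0.58 [262.9, 137.4, 21.7, 39.5]
bottle 0.67 [187.9, 250.2, 27.9, 53.9]
beaker 0.74 [206.4, 164.5, 22.5, 27.5]
tube 0.66 [301.0, 196.6, 6.6, 23.6]
head_a 0.57 [203.3, 196.6, 55.9, 48.2]
```

View pics/scene0.png

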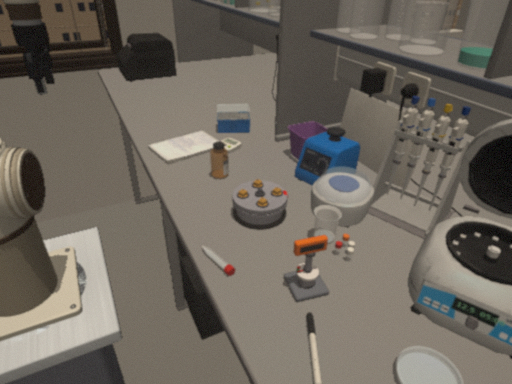

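View pics/side0.png

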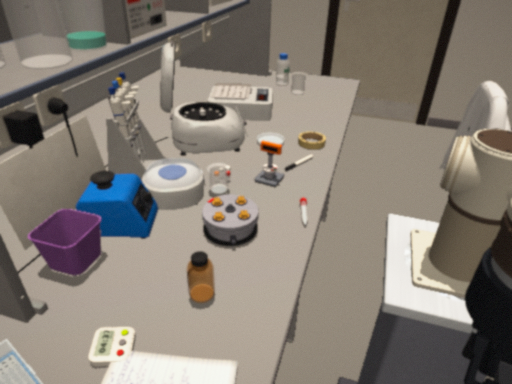

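The scene view shows the vessel at (260,203) with the red mark near (284,192), the key at (311,265) on its stand, the bottle at (219,160), the beaker at (328,225) and the tube at (218,262). The side view agrees: vessel (230,218), red mark (210,201), key (270,160).

```bash
python3 - <<'E'
from h import *
from scipy.optimize import least_squares
th=np.linspace(0,2*np.pi,40)
R={}
for n in ['scene','side']:
    m=eyes.camera_model(n);im=cv2.imread(f'pics/{n}0.png');hsv=cv2.cvtColor(im,cv2.COLOR_BGR2HSV)
    eyes.capture(n)
    r=models.masks_of(n,'vessel')[0];k=models.masks_of(n,'key_grip')[0]
    mk=cv2.dilate(k['mask'].astype(np.uint8),np.ones((7,7)))>0
    o=mk&(hsv[...,0]<18)&(hsv[...,1]>150)&(hsv[...,2]>100)
    ys,xs=np.nonzero(o);pts=np.c_[xs,ys].astype(np.float32);print(n,len(xs),pts.mean(0),cv2.minAreaRect(pts))
    ys,xs=np.nonzero(mk&(hsv[...,0]<18)&(hsv[...,1]>150));
    vm=cv2.dilate(r['mask'].astype(np.uint8),np.ones((7,7)))>0
    red=vm&((hsv[...,0]<6)|(hsv[...,0]>174))&(hsv[...,1]>130)
    ys,xs=np.nonzero(red);print('red',len(xs),xs.mean(),ys.mean(), ray(m,(xs.mean(),ys.mean()),.057))
    R[n]=(m,r['bbox'],pts.mean(0))
    print('key ray',ray(m,pts.mean(0),.106))
    for t in ['bottle','beaker','tube']:
        b=models.masks_of(n,t)[0]['bbox'];print(t,ray(m,(b[0]+b[2]/2,b[1]+b[3]/2),{'bottle':.052,'beaker':.036,'tube':.01}[t]))
def f(p):
    out=[]
    for m,b,_ in R.values():
        P=np.vstack([np.c_[p[0]+.068*np.cos(th),p[1]+.068*np.sin(th),0*th+z] for z in(0,.057)])
        q=proj(m,P);out+=[q[:,0].min()-b[0],q[:,0].max()-b[0]-b[2],q[:,1].max()-b[1]-b[3]]
    return out
s=least_squares(f,[.45,.0]);print('vessel',s.x,np.round(s.fun,1))
s=least_squares(lambda p:np.concatenate([(proj(m,p)[0]-u) for m,_,u in R.values()]),[.4,-.2,.1]);print('key',s.x,s.fun)
im=cv2.imread('pics/scene0.png')[220:310,260:360];im2=cv2.imread('pics/side0.png')[110:200,220:320]
im3=cv2.imread('pics/scene0.png')[160:250,210:310];im4=cv2.imread('pics/side0.png')[180:270,180:280]
cv2.imwrite('pics/crop.png',cv2.resize(np.vstack([np.hstack([im,im2]),np.hstack([im3,im4])]),None,fx=3.3,fy=3.3,interpolation=2))
E
```

```text
scene 320 [309.44376 243.49374] ((311.7838134765625, 252.7027130126953), (31.564603805541992, 33.208595275878906), 80.53767395019531)
red 13 284.61538461538464 192.46153846153845 [0.58453264 0.02005964 0.057     ]
key ray [ 0.49756924 -0.21196691  0.106     ]
bottle [0.51289797 0.26874396 0.052     ]Traceback (most recent call last):
  File "<stdin>", line 19, in <module>
IndexError: list index out of range
```

```bash
python3 - <<'E'
from h import *
from scipy.optimize import least_squares
th=np.linspace(0,2*np.pi,40)
B={'scene':{'vessel':[230.2,178.0,56.1,52.8],'bottle':[209.7,141.4,19.1,34.8],'beaker':[316.8,206.9,24.4,37.6],'tube':[201.2,252.0,34.4,23.6],'key':[291.4,235.2,37.2,54.4]},
'side':{'vessel':[199.8,189.2,60.5,58.0],'bottle':[187.9,250.2,27.9,53.9],'beaker':[206.4,164.5,22.5,27.5],'tube':[301.0,196.6,6.6,23.6],'key':[262.9,137.4,21.7,39.5]}}
R={}
for n in B:
    m=eyes.camera_model(n);im=cv2.imread(f'pics/{n}0.png');hsv=cv2.cvtColor(im,cv2.COLOR_BGR2HSV)
    def box(b):
        k=np.zeros((384,512),bool);x,y,w,h=map(int,b);k[y-3:y+h+4,x-3:x+w+4]=1;return k
    o=box(B[n]['key'])&(hsv[...,0]<18)&(hsv[...,1]>170)&(hsv[...,2]>100)
    nl,lab,st,c=cv2.connectedComponentsWithStats(o.astype(np.uint8));i=1+np.argmax(st[1:,4]);u=c[i];print(n,st[i],u,ray(m,u,.106))
    red=box(B[n]['vessel'])&((hsv[...,0]<6)|(hsv[...,0]>174))&(hsv[...,1]>130)
    ys,xs=np.nonzero(red);print('red',len(xs),ray(m,(xs.mean(),ys.mean()),.057)[:2])
    for t in ['bottle','beaker','tube']:
        b=B[n][t];print(t,ray(m,(b[0]+b[2]/2,b[1]+b[3]/2),{'bottle':.052,'beaker':.036,'tube':.01}[t])[:2])
    R[n]=(m,B[n]['vessel'],u)
def f(p):
    out=[]
    for m,b,_ in R.values():
        P=np.vstack([np.c_[p[0]+.068*np.cos(th),p[1]+.068*np.sin(th),0*th+z] for z in(0,.057)])
        q=proj(m,P);out+=[q[:,0].min()-b[0],q[:,0].max()-b[0]-b[2],q[:,1].max()-b[1]-b[3]]
    return out
s=least_squares(f,[.45,.0]);print('vessel',s.x,np.round(s.fun,1))
s=least_squares(lambda p:np.concatenate([(proj(m,p)[0]-u) for m,_,u in R.values()]),[.4,-.2,.1]);print('key',s.x,s.fun)
w=eyes.camera_model('wrist');o=arm.get_obs();from scipy.spatial.transform import Rotation as Ro
T=np.eye(4);T[:3,:3]=Ro.from_euler('xyz',o['tcp_rot']).as_matrix();T[:3,3]=o['position'];print(w['K'],np.linalg.inv(T)@w['pose'])
im=cv2.imread('pics/scene0.png')[220:310,260:360];im2=cv2.imread('pics/side0.png')[110:200,220:320]
im3=cv2.imread('pics/scene0.png')[160:250,210:310];im4=cv2.imread('pics/side0.png')[180:270,180:280]
cv2.imwrite('pics/crop.png',cv2.resize(np.vstack([np.hstack([im,im2]),np.hstack([im3,im4])]),None,fx=3.3,fy=3.3,interpolation=2))
E
```

```text
scene [295 236  32  19 270] [308.81851852 242.61481481] [ 0.49789596 -0.20941302  0.106     ]
red 13 [0.58453264 0.02005964]
bottle [0.50772943 0.26290242]
beaker [ 0.62302857 -0.11560906]
tube [ 0.36073685 -0.09430134]
side [261 141  20  13 117] [271.23931624 146.77777778] [ 0.49456926 -0.2201656   0.106     ]
red 12 [0.58377101 0.01952078]
bottle [0.49956758 0.2613828 ]
beaker [ 0.61882057 -0.11467586]
tube [ 0.36308473 -0.08882478]
vessel [0.52207897 0.0417059 ] [ 0.3 -0.4 -1.2  2.2 -1.7 -0.5]
key [ 0.49408695 -0.21359567  0.11022783] [-0.25299918  0.19761047 -0.38091208 -0.3205308 ]
[[269.04878557   0.         255.93835471]
 [  0.         269.04878557 189.32603643]
 [  0.           0.           1.        ]] [[-1.90497120e-04  9.55831582e-01  2.93914870e-01  7.58001015e-02]
 [ 9.99999857e-01  3.28989935e-04 -4.21761163e-04 -4.59809369e-04]
 [-4.99827674e-04  2.93914747e-01 -9.55831508e-01 -1.40926856e-01]
 [ 0.00000000e+00  0.00000000e+00  0.00000000e+00  1.00000000e+00]]
```

View pics/crop.png

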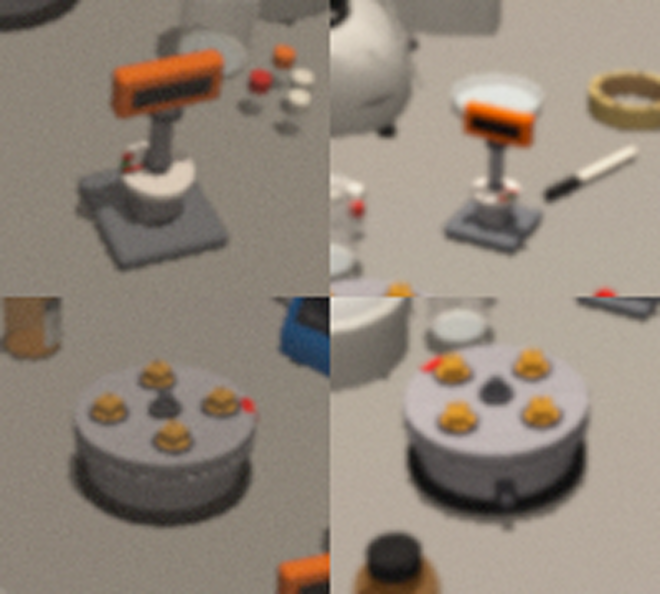

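The crops show the key upright with its handle nearly along world x, and the red mark at the vessel's right-hand screw. The spigot points towards the side camera, so vessel yaw is about -65°.

>>> jog_arm:
  series:
    - [0,[-50,-34.3,1],0]
    - [0,[-50,-34.3,1],0]
    - [0,[-50,-34.3,1],0]
    - [0,[-50,-34.3,1],0]
    - [0,[-50,-34.3,1],0]
    - [0,[-50,-34.3,1],0]
    - [0,[-50,-34.3,1],0]
    - [0,[-50,-34.3,1],0]
    - [0,[-50,-34.3,1],0]
    - [0,[-50,-34.3,1],0]
    - [0,[-50,-34.3,1],0]
    - [0,[-50,-34.3,1],0]

```text
t: 2.15
position: [0.5192, 0.045, 0.2216]
tcp_rot: [3.141, 0.001, 2.917]
wrist_force: [0.8, 1.2, -0.4]
finger_gap: 0.0853
grasp_force: 0.0
```

>>> jog_arm:
  series:
    - [0,[-4,-2.7,0],0]
    - [0,[-4,-2.7,0],0]
    - [0,[-4,-2.7,0],0]
    - [0,[-4,-2.7,0],0]

```text
t: 2.55
position: [0.5503, 0.0121, 0.2212]
tcp_rot: [3.142, -0.001, 2.918]
wrist_force: [0.4, -0.4, -0.2]
finger_gap: 0.0856
grasp_force: 0.0
```

```bash
python3 - <<'E'
from h import *
o=arm.get_obs();print(o['t'],o['position'],o['tcp_rot'],o['joint_positions'])
im,m=cap('wrist','w1.png');print(m['pose'][:3,3])
for r in models.masks_of('wrist','head_a')[:2]:print(r['conf'],r['bbox'])
ms=eyes.camera_model('scene');a=ray(ms,(294.8,241),.121);b=ray(ms,(326.7,235.8),.121);print(a,b)
E
```

```text
2.55 [0.55030777 0.01214367 0.22124143] [ 3.14156589e+00 -1.04523854e-03  2.91828951e+00] [2.19092512e-02 3.46096424e-01 1.23489060e-01 1.34919644e+00
 2.79703106e-04 2.45212271e-01]
[0.47644628 0.0284565  0.3622503 ]
0.82 [214.0, 81.1, 118.7, 123.8]
0.7 [46.1, 147.8, 43.3, 38.0]
[ 0.46665045 -0.20872257  0.121     ] [ 0.527121   -0.22177148  0.121     ]
```

View pics/w1.png

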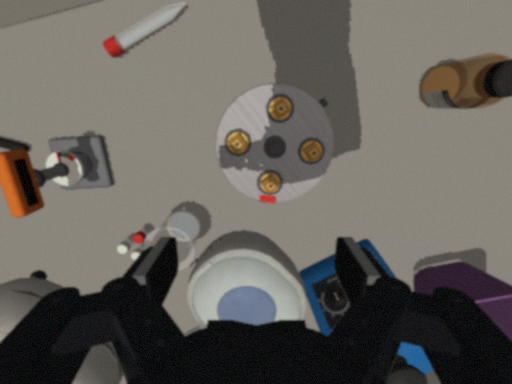

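The wrist view shows the vessel from above. A is at (270,182) beside the red mark, B at (311,151), C at (280,107) and D at (237,142). The key on its stand is at left, with the handle at about (20,183).

```bash
cat >> h.py <<'E'
def vessel(im,m,x0):
    from scipy.optimize import least_squares
    hsv=cv2.cvtColor(im,cv2.COLOR_BGR2HSV)
    g=((hsv[...,0]>10)&(hsv[...,0]<28)&(hsv[...,1]>110)&(hsv[...,2]>60)).astype(np.uint8)
    g=cv2.morphologyEx(g,cv2.MORPH_CLOSE,np.ones((7,7)))
    n,l,st,c=cv2.connectedComponentsWithStats(g)
    def pts(p,z=.0655):
        ca,sa=np.cos(p[2]),np.sin(p[2]);L=.0297*np.array([[1,1],[-1,1],[-1,-1],[1,-1]])
        return np.c_[L@np.array([[ca,sa],[-sa,ca]])+p[:2],[z]*4]
    def fun(p,ret=0):
        q=proj(m,pts(p));d=np.linalg.norm(q[:,None]-C[None],axis=2);j=d.argmin(1)
        return (q-C[j]).ravel() if not ret else (j,d.min(1))
    C=c[[i for i in range(1,n) if 60<st[i,4]<3000]]
    s=least_squares(fun,x0,x_scale=[.01,.01,.1],loss='soft_l1')
    return s.x,s.fun.round(1),st,pts(s.x,.059)
E
python3 - <<'E'
from h import *
im=cv2.imread('pics/w1.png');m=eyes.camera_model('wrist')
x,f,st,P=vessel(im,m,[.522,.042,-1.13]);print(x,np.degrees(x[2]),f);print(P)
hsv=cv2.cvtColor(im,cv2.COLOR_BGR2HSV)
r=((hsv[...,0]<6)|(hsv[...,0]>174))&(hsv[...,1]>150);r[:180]=0;r[215:]=0;r[:,:250]=0;r[:,290:]=0
ys,xs=np.nonzero(r);q=ray(m,(xs.mean(),ys.mean()),.055);print('red',q,np.degrees(np.arctan2(q[1]-x[1],q[0]-x[0])))
# key: socket / stand
for uv in [(70,167)]: print('gauge disc z.04',ray(m,uv,.04))
print('handle',ray(m,(20,183),.121))
# local closeups
cv2.imwrite('pics/c2.png',np.hstack([cv2.resize(im[115:235,0:120],(396,396),interpolation=2),cv2.resize(im[80:210,210:340],(396,396),interpolation=2)]))
E
```

```text
[ 0.52198479  0.03975209 -1.12065688] -64.20890952750817 [-0.1  0.9  0.9  0.1  0.1 -0.8 -0.8 -0. ]
[[5.61648475e-01 2.59328143e-02 5.90000000e-02]
 [5.35804064e-01 7.94157688e-02 5.90000000e-02]
 [4.82321110e-01 5.35713578e-02 5.90000000e-02]
 [5.08165521e-01 8.84033054e-05 5.90000000e-02]]
red [0.58285691 0.01894596 0.055     ] -18.870459974134043
gauge disc z.04 [ 0.49503817 -0.20817126  0.04      ]
handle [ 0.49420844 -0.20045502  0.121     ]
```

View pics/c2.png

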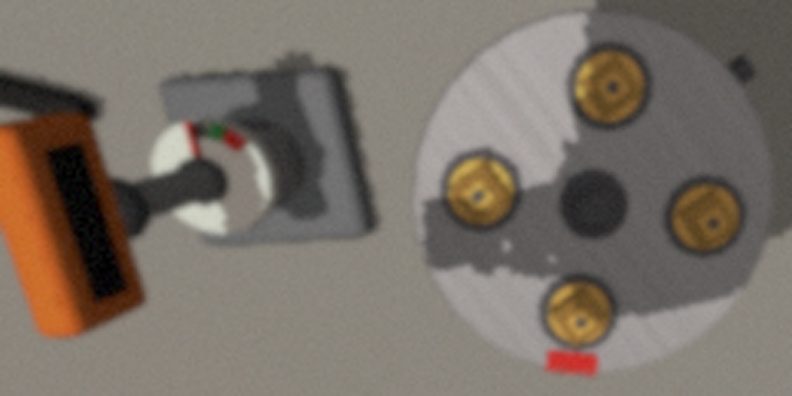

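The crop confirms the key layout: handle at left, gauge disc with green and red bands, and grey stand. The four screws are clear on the cover, with the red mark at the bottom.

>>> jog_arm:
  series:
    - [0,[0.5,-5,0.5],0]
    - [0,[0.5,-10,1],0]
    - [0,[0.5,-15,1.5],0]
    - [0,[0.5,-20,2],0]
    - [0,[0.5,-22.9,2],0]
    - [0,[0.5,-22.9,2],0]
    - [0,[0.5,-22.9,2],0]

```text
t: 3.35
position: [0.4951, -0.2099, 0.2019]
tcp_rot: [3.141, 0.001, 2.918]
wrist_force: [0.0, -0.3, 0.9]
finger_gap: 0.0853
grasp_force: 0.0
```

```bash
python3 - <<'E'
from h import *
o=arm.get_obs();print(o['t'],o['position'],o['tcp_rot'],o['joint_positions'])
im,m=cap('wrist','w2.png')
hsv=cv2.cvtColor(im,cv2.COLOR_BGR2HSV)
g=((hsv[...,0]<18)&(hsv[...,1]>170)&(hsv[...,2]>90)).astype(np.uint8)
n,l,st,c=cv2.connectedComponentsWithStats(g);i=1+st[1:,4].argmax()
ys,xs=np.nonzero(l==i);r=cv2.minAreaRect(np.c_[xs,ys].astype(np.float32));b=cv2.boxPoints(r);print(st[i],r,b)
for z in(.121,):
    P=np.array([ray(m,u,z) for u in b]);print(P.mean(0),P)
    e=P[1]-P[0] if np.linalg.norm(P[1]-P[0])>np.linalg.norm(P[2]-P[1]) else P[2]-P[1];print(np.linalg.norm(e),np.degrees(np.arctan2(e[1],e[0])))
E
```

```text
3.35 [ 0.49513184 -0.20994426  0.20185185] [3.14109022e+00 5.42812184e-04 2.91770417e+00] [-4.01370816e-01  3.28910320e-01  4.80441730e-02  1.28948460e+00
  5.90370826e-04 -1.77482339e-01]
[240 160  18  69 906] ((248.55247497558594, 194.1684112548828), (68.17449951171875, 14.26244831085205), 86.72950744628906) [[239.48819 160.54352]
 [253.72742 159.72986]
 [257.61676 227.7933 ]
 [243.37753 228.60696]]
[ 0.49175445 -0.21600547  0.121     ] [[ 0.4601265  -0.21636879  0.121     ]
 [ 0.46209985 -0.20462546  0.121     ]
 [ 0.52343481 -0.21515807  0.121     ]
 [ 0.52135663 -0.22786956  0.121     ]]
0.06223273658091392 -9.74395925020452
```

View pics/w2.png

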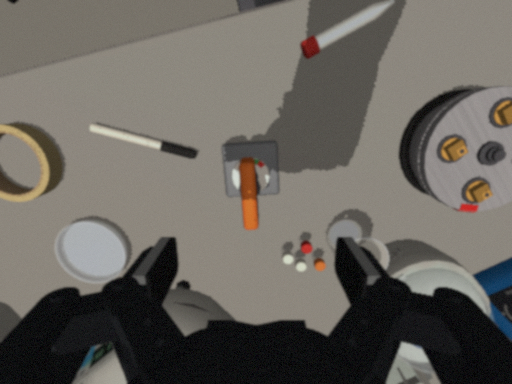

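The wrist view shows the orange handle centred at (249,194), between the fingers, with the stand and disc beneath it. I'll turn 2.6° and go down to grasp.

>>> jog_arm:
  series:
    - [0,[0.2,-0.6,3],-2.6]
    - [0,[0.2,-0.6,7],-2.6]
    - [0,[0.2,-0.6,10],-2.6]
    - [0,[0.2,-0.6,11.3],-2.6]
    - [0,[0.2,-0.6,11.3],-2.6]
    - [1,[0.2,-0.6,11.3],-2.6]
    - [1,[0.2,-0.6,11.3],-2.6]
    - [1,[0.2,-0.6,11.3],-2.6]
    - [1,[0.2,-0.6,11.3],-2.6]
    - [1,[0.2,-0.6,11.3],-2.6]
    - [1,[0.2,-0.6,11.3],-2.6]
    - [1,[0.2,-0.6,11.3],-2.6]

```text
t: 4.6
position: [0.4927, -0.2163, 0.0896]
tcp_rot: [-3.141, 0.002, 2.963]
wrist_force: [-0.4, 1.1, 5.3]
finger_gap: 0.0165
grasp_force: 58.5
```

```bash
python3 - <<'E'
from h import *
o=arm.get_obs();print(o['t'],o['position'],o['tcp_rot'],o['wrist_force'],o['ft_torque'],o['finger_gap'],o['grasp_force'])
im,m=cap('wrist','w3.png')
E
```

```text
4.6 [ 0.49274733 -0.2163276   0.08961383] [-3.14127089e+00  2.18247768e-03  2.96296027e+00] [-0.35611964  1.12383237  5.30623588] [0.08865075 0.14189258 0.01186482] 0.016500705097239384 58.51856052875519
```

View pics/w3.png

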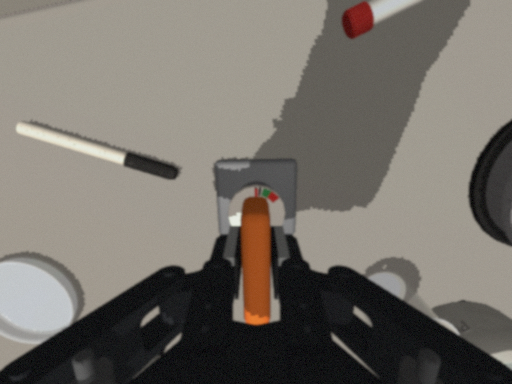

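```bash
cat >> h.py <<'E'
from scipy.spatial.transform import Rotation as Ro
def tool():
    o=arm.get_obs();T=np.eye(4);T[:3,:3]=Ro.from_euler('xyz',o['tcp_rot']).as_matrix();T[:3,3]=o['position'];return T,o
E
python3 - <<'E'
from h import *
T,o=tool();Ti=np.linalg.inv(T);m=eyes.camera_model('wrist');im=cv2.imread('pics/w3.png')
hsv=cv2.cvtColor(im,cv2.COLOR_BGR2HSV)
g=((hsv[...,0]<18)&(hsv[...,1]>150)&(hsv[...,2]>60)).astype(np.uint8);g[:170]=0
n,l,st,c=cv2.connectedComponentsWithStats(g);i=1+st[1:,4].argmax();L=l==i;print(st[i])
for v in [200,210,230,250,270,290,310,320]:
    xs=np.nonzero(L[v])[0];print(v,xs.min(),xs.max(),[(Ti@np.r_[ray(m,(u,v),.121),1])[:2].round(4) for u in(xs.min(),xs.max())])
for v in (st[i][1],st[i][1]+st[i][3]): print(v,(Ti@np.r_[ray(m,(256,v),.121),1])[:3].round(4),(Ti@np.r_[ray(m,(256,v),.091),1])[:3].round(4))
print(im[195:330:6,256].tolist())
E
```

```text
[ 240  190   31  136 3366]
200 246 265 [array([ 0.0374, -0.0047]), array([0.0373, 0.0035])]
210 243 267 [array([ 0.0327, -0.006 ]), array([0.0327, 0.0044])]
230 240 270 [array([ 0.0232, -0.0075]), array([0.0232, 0.0059])]
250 241 270 [array([ 0.0131, -0.0072]), array([0.0131, 0.006 ])]
270 243 269 [array([ 0.0025, -0.0065]), array([0.0025, 0.0057])]
290 244 268 [array([-0.0086, -0.0061]), array([-0.0086,  0.0054])]
310 245 268 [array([-0.0203, -0.0058]), array([-0.0203,  0.0056])]
320 246 268 [array([-0.0264, -0.0054]), array([-0.0264,  0.0056])]
190 [ 0.0419 -0.0004 -0.0315] [ 0.0325 -0.0003 -0.0015]
326 [-0.0301 -0.0004 -0.0313] [-0.0592 -0.0004 -0.0013]
[[52, 60, 136], [23, 50, 101], [24, 54, 103], [23, 58, 117], [30, 74, 149], [37, 81, 160], [28, 77, 156], [33, 80, 159], [33, 77, 158], [31, 77, 157], [34, 81, 158], [28, 75, 156], [32, 77, 157], [28, 76, 157], [32, 78, 157], [35, 80, 160], [27, 73, 155], [29, 76, 155], [33, 79, 157], [31, 77, 156], [44, 112, 212], [50, 122, 226], [12, 12, 16]]
```

>>> jog_arm:
  series:
    - [1,[0,0,-1],0]
    - [1,[0,0,-3],0]
    - [1,[0,0,-6],0]
    - [1,[0,2,-8],-5]
    - [1,[-0.5,6,-8],-12]
    - [1,[-1,10,-8],-19]
    - [1,[-1.5,14,-8],-26]
    - [1,[-2,18,-8],-34]
    - [1,[-2.5,22,-8],-34]
    - [1,[-2.5,24.5,-8],-34]
    - [1,[-2.5,25.1,-8],-34]
    - [1,[-2.5,25.1,-8],-34]

```text
t: 5.85
position: [0.5606, 0.0274, 0.1679]
tcp_rot: [3.141, -0.002, -2.725]
wrist_force: [-0.3, 0.1, -4.2]
finger_gap: 0.0166
grasp_force: 59.0
```

```bash
python3 - <<'E'
from h import *
T,o=tool();print(o['t'],o['position'],o['tcp_rot'],o['wrist_force'],o['ft_torque'],o['finger_gap'],o['grasp_force'],o['joint_positions'])
im,m=cap('wrist','w4.png')
x,f,st,P=vessel(im,m,[.522,.0398,-1.117]);print(x,np.degrees(x[2]),f);print(P);print(st[:12])
E
```

```text
5.85 [0.56064672 0.02738596 0.16785451] [ 3.14129617e+00 -1.83851206e-03 -2.72467132e+00] [-0.33524204  0.09690983 -4.24468401] [-0.02851707  0.01321456 -0.00015534] 0.01657437235275779 58.95080745220184 [ 4.90162355e-02  3.96266869e-01  5.61734208e-02  1.23252500e+00
 -3.84598737e-04 -3.67904478e-01]
[ 0.52199982  0.03804319 -1.12947454] -64.71412413430049 [-0.5  8.1  0.5  1.   1.  -0.8 -1.  -1.2]
[[ 0.56154011  0.02387472  0.059     ]
 [ 0.53616829  0.07758348  0.059     ]
 [ 0.48245953  0.05221166  0.059     ]
 [ 0.50783135 -0.0014971   0.059     ]]
[[     0      0    512    384 188923]
 [   303    111     27     28    568]
 [   238    114     27     27    552]
 [    66    172     16     13    146]
 [   302    176     25     24    473]
 [   242    178     23      9    129]
 [   432    189     80     68   2508]
 [   240    192     31    133   3307]
 [   431    205      1      2      2]]
```

View pics/w4.png

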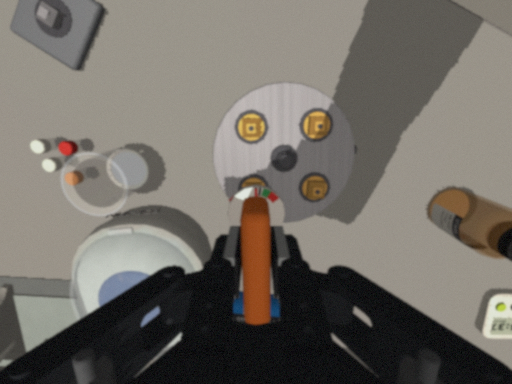

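The view shows D at (251,127), C at (317,125), B at (315,187) and A at (254,183). A is partly hidden by the held key, which hangs just over it. I'll refit without A.

```bash
python3 - <<'E'
from h import *
from scipy.optimize import least_squares
im=cv2.imread('pics/w4.png');m=eyes.camera_model('wrist')
C={1:(302+12.5,176+12),2:(303+13.5,111+14),3:(238+13.5,114+13.5)}
L=.0297*np.array([[1,1],[-1,1],[-1,-1],[1,-1]])
def pts(p,z):
    ca,sa=np.cos(p[2]),np.sin(p[2]);return np.c_[L@np.array([[ca,sa],[-sa,ca]])+p[:2],[z]*4]
for zz in (.061,.066,.071):
    s=least_squares(lambda p:(proj(m,pts(p,zz))[[1,2,3]]-np.array([C[i] for i in(1,2,3)])).ravel(),[.522,.04,-1.12],x_scale=[.01,.01,.1])
    print(zz,s.x,np.degrees(s.x[2]),s.fun.round(1));
# cover outline circle
g=cv2.cvtColor(im,cv2.COLOR_BGR2GRAY)
r=[x for x in models.masks_of('wrist','vessel')[:1]]
print(r[0]['bbox'])
th=np.linspace(0,6.28,90);q=proj(m,np.c_[s.x[0]+.068*np.cos(th),s.x[1]+.068*np.sin(th),0*th+.057]);print(q.min(0),q.max(0))
q=proj(m,pts(s.x,.073));
big=cv2.resize(im[70:240,190:380],None,fx=4,fy=4,interpolation=2)[:600]
for z,col in((.059,(0,255,0)),(.068,(255,0,0)),(.073,(0,0,255))):
  p=s.x;ca,sa=np.cos(p[2]),np.sin(p[2]);h=.004 if z==.073 else .008
  for c in pts(p,z):
    sq=np.c_[np.array([[1,1],[-1,1],[-1,-1],[1,-1]])*h@np.array([[ca,sa],[-sa,ca]])+c[:2],[z]*4]
    cv2.polylines(big,[((proj(m,sq)-[190,70])*4+1.5).astype(int)],True,col,1)
q=(proj(m,np.c_[s.x[0]+.068*np.cos(th),s.x[1]+.068*np.sin(th),0*th+.057])-[190,70])*4
cv2.polylines(big,[q.astype(int)],True,(0,255,255),1)
cv2.imwrite('pics/c4.png',big)
E
```

```text
0.061 [ 0.52297285  0.03842561 -1.12295019] -64.34030638343253 [ 0.3  0.3  0.4  0.  -0.7 -0.3]
0.066 [ 0.52267105  0.03753802 -1.12288474] -64.33655623989118 [ 0.7  1.2  0.9 -0.3 -1.6 -0.6]
0.071 [ 0.52237157  0.03665233 -1.12281519] -64.33257135009033 [ 1.2  2.1  1.4 -0.7 -2.5 -0.9]
[211.7, 83.0, 149.9, 141.3]
[209.95690574  79.26423056] [354.42430938 222.91094717]
```

View pics/c4.png

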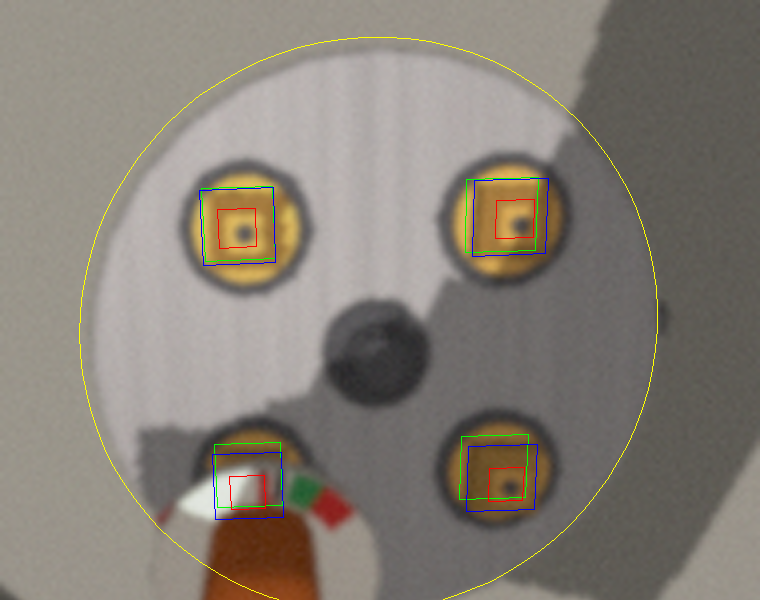

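```bash
python3 - <<'E'
from h import *
from scipy.optimize import least_squares
m=eyes.camera_model('wrist')
L=.0297*np.array([[1,1],[-1,1],[-1,-1],[1,-1]])
def pts(p,z):
    ca,sa=np.cos(p[2]),np.sin(p[2]);return np.c_[L@np.array([[ca,sa],[-sa,ca]])+p[:2],[z]*4]
def fit(C,z):
    s=least_squares(lambda p:(proj(m,pts(p,z))[[1,2,3]]-C).ravel(),[.522,.04,-1.12],x_scale=[.01,.01,.1]);print(z,s.x,s.fun.round(1),pts(s.x,.059)[0])
fit(np.array([[314.5,188],[316.5,125],[251.5,127.5]]),.0585)
fit(np.array([[511,487.],[523,225],[245,232]])/4+[190-.4,70-.4],.073)
T,o=tool();print(T[:3,3],(T@[.001,-.0003,0,1])[:3],Ro.from_matrix(T[:3,:3]).as_euler('xyz',degrees=True))
E
```

```text
0.0585 [ 0.52320765  0.03832421 -1.12412806] [ 0.1 -0.1  0.1  0.2 -0.2 -0.1] [0.56282313 0.02436734 0.059     ]
0.073 [ 0.52260316  0.03776507 -1.1297799 ] [ 0.1  0.4 -0.1 -0.3  0.  -0.1] [0.56213913 0.02358453 0.059     ]
[0.56059179 0.02575028 0.16806727] [0.55979716 0.02507311 0.1680689 ] [-1.79990579e+02 -9.06579093e-02 -1.56262309e+02]
```

```bash
cat >> h.py <<'E'
from scipy.optimize import least_squares
L4=.0297*np.array([[1,1],[-1,1],[-1,-1],[1,-1]])
def vpts(p,z):
    ca,sa=np.cos(p[2]),np.sin(p[2]);return np.c_[L4@np.array([[ca,sa],[-sa,ca]])+p[:2],[z]*4]
def vfit(im,m,x0,z=.0585,skip=()):
    hsv=cv2.cvtColor(im,cv2.COLOR_BGR2HSV)
    g=((hsv[...,0]>10)&(hsv[...,0]<28)&(hsv[...,1]>110)&(hsv[...,2]>60)).astype(np.uint8)
    g=cv2.morphologyEx(g,cv2.MORPH_CLOSE,np.ones((7,7)));n,l,st,c=cv2.connectedComponentsWithStats(g)
    C=st[:,:2]+(st[:,2:4]-1)/2;q=proj(m,vpts(x0,z));I=[];D=[]
    for i in range(4):
        d=np.linalg.norm(C-q[i],axis=1);j=d.argmin()
        if i not in skip and d[j]<10 and abs(st[j,2]-st[j,3])<4: I.append(i);D.append(C[j])
    s=least_squares(lambda p:(proj(m,vpts(p,z))[I]-D).ravel(),x0,x_scale=[.01,.01,.1]);return s.x,I,s.fun.round(1)
E
python3 - <<'E'
from h import *
for k in range(3):
    T,o=tool();im,m=cap('wrist','w5.png');x,I,f=vfit(im,m,[.5226,.0388,-1.125])
    print(o['t'],T[:3,3],x,I,f,vpts(x,.059)[0],(T@[.001,-.0003,0,1])[:2])
E
```

```text
5.95 [0.56059179 0.02575028 0.16806727] [ 0.52273014  0.03949242 -1.12171093] [1, 2, 3] [-0.   0.3 -0.  -0.3  0.1  0. ] [0.56237924 0.02563135 0.059     ] [0.55979716 0.02507311]
6.0 [0.56069123 0.02541002 0.16818166] [ 0.52273096  0.03918492 -1.12035876] [1, 2, 3] [ 0.1  0.1 -0.1 -0.   0.  -0. ] [0.56239876 0.02537747 0.059     ] [0.55989607 0.02473347]
6.05 [0.56080164 0.02527217 0.16830414] [ 0.52266058  0.03909924 -1.12649205] [1, 2, 3] [-0.   0.   0.2 -0.1 -0.2  0. ] [0.56224295 0.02504876 0.059     ] [0.56000621 0.02459593]
```

>>> jog_arm:
  series:
    - [1,[-0.25,0,0],0]
    - [1,[-0.25,0,0.5],0]
    - [1,[-0.25,0,1.2],0]
    - [1,[-0.25,0,1.6],0]
    - [1,[-0.25,0,2.0],0]
    - [1,[-0.25,0,2.4],0]
    - [1,[-0.25,0,2.6],0]
    - [1,[-0.25,0,2.6],0]

```text
t: 6.9
position: [0.5632, 0.0274, 0.1419]
tcp_rot: [-3.141, -0.001, -2.727]
wrist_force: [-1.0, -2.1, -4.7]
finger_gap: 0.0164
grasp_force: 58.7
```

```bash
cat >> h.py <<'E'
def st():
    T,o=tool();R=T[:3,:3]
    print(o['t'],'pos',o['position'].round(4),'yaw',round(np.degrees(o['tcp_rot'][2]),2),'F',o['wrist_force'].round(1),'Ftool',(R.T@o['wrist_force']).round(1),'M',o['ft_torque'].round(3),'gap',round(o['finger_gap'],4),'j6',round(o['joint_positions'][5],2))
    return T,o
E
python3 -c "
from h import *
st()"
```

```text
6.9 pos [0.5632 0.0274 0.1419] yaw -156.23 F [-1.  -2.1 -4.7] Ftool [ 1.8 -1.5  4.7] M [-0.347 -0.073 -0.014] gap 0.0164 j6 -0.37
```

>>> jog_arm:
  series:
    - [1,[0.03,-0.07,0.3],0]
    - [1,[0.03,-0.07,0.4],4]
    - [1,[0.03,-0.08,0.4],10]
    - [1,[0.03,-0.09,0.4],16]
    - [1,[0.04,-0.1,0.4],22]
    - [1,[0.04,-0.11,0.4],28]
    - [1,[0.04,-0.12,0.4],33]
    - [1,[0.05,-0.13,0.4],36]
    - [1,[0.05,-0.13,0.4],36]

```text
t: 7.8
position: [0.5632, 0.0264, 0.1382]
tcp_rot: [3.141, -0.001, 2.929]
wrist_force: [-0.7, 0.0, -2.9]
finger_gap: 0.0164
grasp_force: 58.7
```

```bash
python3 -c "
from h import *
st();cap('wrist','w6.png');cap('side','s6.png')
a=cv2.imread('pics/w6.png')[120:340,150:370];b=cv2.imread('pics/side0.png');b=cv2.imread('pics/s6.png')[130:260,170:300]
cv2.imwrite('pics/c6.png',np.hstack([cv2.resize(a,(399,399)),cv2.resize(b,(399,399))]))"
```

```text
7.8 pos [0.5632 0.0264 0.1382] yaw 167.79 F [-0.7  0.  -2.9] Ftool [ 0.7 -0.1  2.9] M [-0.093  0.143 -0.009] gap 0.0164 j6 0.26
```

View pics/c6.png

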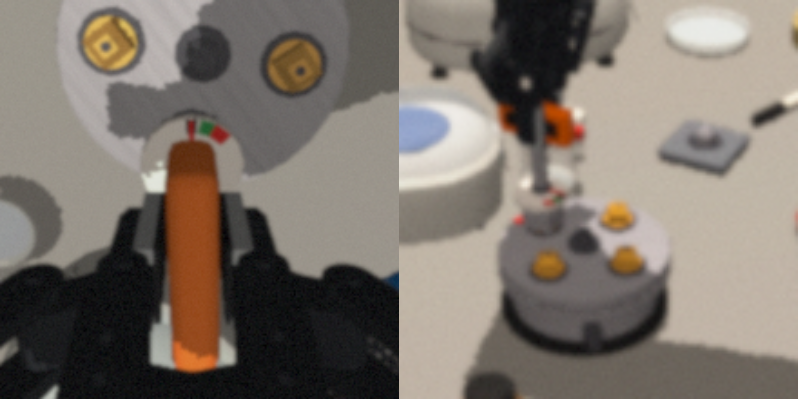

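The key sits on A with the needle near the start of its scale, and the forces are low. Ten pictures are now viewed, so I continue by numbers only. Next is C.

>>> jog_arm:
  series:
    - [1,[0.0,0.02,0],-8]
    - [1,[0.0,0.02,-1],-8]
    - [1,[0.0,0.02,-2],-8]
    - [1,[0.0,0.02,-2.6],-8]
    - [1,[2.5,0.3,-2.6],-14]
    - [1,[5,0.6,-2.6],-21]
    - [1,[7,0.9,-2.6],-28]
    - [1,[8.36,1.1,-2.6],-36]
    - [1,[8.36,1.1,-2.6],-36]
    - [1,[8.36,1.1,-2.6],-36]
    - [1,[8.36,1.1,-2.6],-36]

```text
t: 9.0
position: [0.4854, 0.0546, 0.165]
tcp_rot: [-3.141, 0.002, -2.729]
wrist_force: [-0.0, -0.3, -2.8]
finger_gap: 0.0164
grasp_force: 59.0
```

```bash
python3 - <<'E'
from h import *
for k in range(2):
    T,o=st();im,m=cap('wrist','w7_%d.png'%k);x,I,f=vfit(im,m,[.5227,.0392,-1.1225])
    print(x,I,f,vpts(x,.059)[2,:2],(T@[.001,-.0003,0,1])[:2])
E
```

```text
9.0 pos [0.4854 0.0546 0.165 ] yaw -156.35 F [-0.  -0.3 -2.8] Ftool [ 0.2 -0.2  2.8] M [-0.036 -0.006 -0.03 ] gap 0.0164 j6 -0.3
[ 0.52317633  0.03953311 -1.1312392 ] [0, 3] [-0.  -0.1  0.   0.1] [0.48366111 0.05377134] [0.48455535 0.05389405]
9.05 pos [0.4852 0.0545 0.1648] yaw -156.33 F [-0.4 -0.9 -3.4] Ftool [ 0.7 -0.7  3.4] M [-0.09   0.015  0.03 ] gap 0.0164 j6 -0.3
[ 0.52309768  0.03958022 -1.13112082] [0, 3] [-0.  -0.4  0.   0.3] [0.48358077 0.05381377] [0.4844172  0.05383746]
```

>>> jog_arm:
  series:
    - [1,[0.04,0,0.6],0]
    - [1,[0.04,0,1.1],0]
    - [1,[0.04,0,1.5],0]
    - [1,[0.04,0,1.9],0]
    - [1,[0.04,0,2.3],0]
    - [1,[0.04,0,2.6],0]
    - [1,[0.04,0,2.6],0]

```text
t: 9.8
position: [0.4834, 0.0544, 0.1378]
tcp_rot: [3.142, -0.001, -2.727]
wrist_force: [-1.4, -1.2, -3.0]
finger_gap: 0.0166
grasp_force: 58.9
```

```bash
python3 -c "
from h import *
st()"
```

```text
9.8 pos [0.4834 0.0544 0.1378] yaw -156.23 F [-1.4 -1.2 -3. ] Ftool [ 1.7 -0.6  3. ] M [-0.115  0.053 -0.043] gap 0.0166 j6 -0.3
```

>>> jog_arm:
  series:
    - [1,[0,0,0.05],6]
    - [1,[0,-0.02,0.05],12]
    - [1,[0,-0.03,0.05],18]
    - [1,[0,-0.04,0.05],24]
    - [1,[0.01,-0.05,0.05],30]
    - [1,[0.02,-0.06,0.05],36]
    - [1,[0.02,-0.06,0.05],36]
    - [1,[0.02,-0.06,0.05],36]

```text
t: 10.6
position: [0.4838, 0.054, 0.138]
tcp_rot: [3.141, -0.0, 2.93]
wrist_force: [-1.0, 0.8, -3.4]
finger_gap: 0.0163
grasp_force: 58.8
```

```bash
python3 -c "
from h import *
st()
im,m=cap('wrist','w8.png')
d=vpts([.5229,.0394,-1.125],.06)
print(proj(m,d))
import cv2
hsv=cv2.cvtColor(im,cv2.COLOR_BGR2HSV)
for n,k in (('red',((hsv[...,0]<7)|(hsv[...,0]>172))&(hsv[...,1]>120)),('green',(abs(hsv[...,0].astype(int)-60)<25)&(hsv[...,1]>70))):
    k[:150]=0;k[230:]=0;k[:,:215]=0;k[:,300:]=0
    N,l,s,c=cv2.connectedComponentsWithStats(k.astype('uint8'));print(n,[(s[i].tolist(),c[i].round(1).tolist()) for i in range(1,N) if s[i,4]>3])
"
```

```text
10.6 pos [0.4838 0.054  0.138 ] yaw 167.9 F [-1.   0.8 -3.4] Ftool [1.2 0.6 3.4] M [-0.008  0.108  0.021] gap 0.0163 j6 0.32
[[244.314261   281.21028059]
 [295.4111288  247.13673012]
 [255.58303315 198.32918248]
 [203.31422907 236.49656525]]
red [([254, 187, 4, 11, 33], [255.4, 191.3]), ([267, 190, 9, 9, 53], [270.9, 194.0])]
green [([261, 187, 7, 8, 41], [263.6, 190.4])]
```

>>> jog_arm:
  series:
    - [1,[0.0,0.02,0],-8]
    - [1,[0.0,0.02,-1],-8]
    - [1,[0.0,0.02,-2],-8]
    - [1,[0.0,0.02,-2.65],-8]
    - [1,[-1.2,-1.5,-2.65],-16]
    - [1,[-2.4,-3,-2.65],-24]
    - [1,[-3.62,-4.63,-2.65],-31]
    - [1,[-3.62,-4.63,-2.65],-36]
    - [1,[-3.62,-4.63,-2.65],-36]
    - [1,[-3.62,-4.63,-2.65],-36]

```text
t: 11.65
position: [0.5096, 0.0011, 0.1649]
tcp_rot: [-3.141, 0.001, -2.729]
wrist_force: [0.1, -0.2, -3.9]
finger_gap: 0.0165
grasp_force: 59.1
```

```bash
python3 - <<'E'
from h import *
for k in range(2):
    T,o=st();im,m=cap('wrist','w9_%d.png'%k);x,I,f=vfit(im,m,[.5229,.0394,-1.125])
    print(x,I,f,vpts(x,.059)[3,:2],(T@[.001,-.0003,0,1])[:2],proj(m,vpts(x,.06))[I].round())
E
```

```text
11.65 pos [0.5096 0.0011 0.1649] yaw -156.36 F [ 0.1 -0.2 -3.9] Ftool [-0.1 -0.2  3.9] M [-0.014  0.069  0.028] gap 0.0165 j6 -0.41
[ 0.52297345  0.03906217 -1.12641493] [1, 2] [ 0.   0.1 -0.  -0.1] [ 0.50892602 -0.00052128] [5.08798817e-01 3.81933932e-04] [[315. 242.]
 [317. 186.]]
11.7 pos [0.5095 0.0012 0.1648] yaw -156.31 F [-0.5 -0.8 -4.2] Ftool [ 0.8 -0.6  4.2] M [-0.001 -0.03   0.043] gap 0.0161 j6 -0.41
[ 0.52279991  0.03919452 -1.12566339] [1, 2] [ 0.   0.1 -0.  -0.1] [ 5.08782236e-01 -3.99482443e-04] [0.50868371 0.0005337 ] [[315. 242.]
 [317. 186.]]
```

>>> jog_arm:
  series:
    - [1,[0.02,-0.04,0.6],0]
    - [1,[0.02,-0.04,1.1],0]
    - [1,[0.02,-0.04,1.5],0]
    - [1,[0.02,-0.04,1.9],0]
    - [1,[0.02,-0.04,2.3],0]
    - [1,[0.02,-0.04,2.65],0]
    - [1,[0.02,-0.04,2.65],0]

```text
t: 12.45
position: [0.509, 0.0005, 0.1373]
tcp_rot: [3.141, -0.001, -2.727]
wrist_force: [-0.2, 0.5, -3.0]
finger_gap: 0.0166
grasp_force: 59.2
```

>>> jog_arm:
  series:
    - [1,[0,0,0],6]
    - [1,[0,-0.02,0],12]
    - [1,[0,-0.03,0],18]
    - [1,[0,-0.04,0],24]
    - [1,[0.01,-0.05,0],30]
    - [1,[0.02,-0.06,0],36]
    - [1,[0.02,-0.06,0],36]
    - [1,[0.02,-0.06,0],36]

```text
t: 13.25
position: [0.5095, 0.0, 0.1379]
tcp_rot: [3.141, -0.0, 2.93]
wrist_force: [-0.1, 0.8, -3.4]
finger_gap: 0.0167
grasp_force: 58.9
```

```bash
python3 -c "
from h import *
st()"
```

```text
13.25 pos [0.5095 0.     0.1379] yaw 167.9 F [-0.1  0.8 -3.4] Ftool [0.2 0.8 3.4] M [0.13  0.089 0.006] gap 0.0167 j6 0.21
```

>>> jog_arm:
  series:
    - [1,[0.0,0.02,0],-8]
    - [1,[0.0,0.02,-1],-8]
    - [1,[0.0,0.02,-2],-8]
    - [1,[0.0,0.02,-2.65],-8]
    - [1,[-0.3,2.5,-2.65],-16]
    - [1,[-0.6,5,-2.65],-24]
    - [1,[-0.9,7,-2.65],-31]
    - [1,[-1.03,8.39,-2.65],-36]
    - [1,[-1.03,8.39,-2.65],-36]
    - [1,[-1.03,8.39,-2.65],-36]
    - [1,[-1.03,8.39,-2.65],-36]

```text
t: 14.35
position: [0.5371, 0.079, 0.1647]
tcp_rot: [-3.141, -0.0, -2.729]
wrist_force: [-0.0, -0.2, -3.7]
finger_gap: 0.0165
grasp_force: 59.2
```

```bash
python3 - <<'E'
from h import *
for k in range(2):
    T,o=st();im,m=cap('wrist','w10_%d.png'%k);x,I,f=vfit(im,m,[.5229,.0394,-1.125])
    print(x,I,f,vpts(x,.059)[1,:2],(T@[.001,-.0003,0,1])[:2])
E
```

```text
14.35 pos [0.5371 0.079  0.1647] yaw -156.34 F [-0.  -0.2 -3.7] Ftool [ 0.1 -0.2  3.7] M [ 0.055 -0.016 -0.022] gap 0.0165 j6 -0.27
[ 0.52296966  0.03931551 -1.12406338] [0, 2, 3] [ 0.1 -0.   0.   0.1 -0.1 -0.1] [0.53692397 0.07893188] [0.53631206 0.07835164]
14.4 pos [0.5371 0.079  0.1646] yaw -156.34 F [-0.9 -0.6 -3.2] Ftool [ 1.1 -0.2  3.2] M [0.026 0.05  0.018] gap 0.0169 j6 -0.27
[ 0.52284603  0.03939629 -1.12013396] [0, 2, 3] [-0.1  0.1  0.1 -0.1 -0.   0. ] [0.53664456 0.0790672 ] [0.53632748 0.07827821]
```

>>> jog_arm:
  series:
    - [1,[-0.05,0.03,0.6],0]
    - [1,[-0.05,0.03,1.1],0]
    - [1,[-0.05,0.03,1.5],0]
    - [1,[-0.05,0.03,1.9],0]
    - [1,[-0.05,0.03,2.3],0]
    - [1,[-0.05,0.03,2.65],0]
    - [1,[-0.05,0.03,2.65],0]

```text
t: 15.15
position: [0.5374, 0.08, 0.1374]
tcp_rot: [-3.142, -0.001, -2.727]
wrist_force: [0.6, -0.8, -3.5]
finger_gap: 0.0164
grasp_force: 59.2
```

>>> jog_arm:
  series:
    - [1,[0,0,0],6]
    - [1,[0,-0.02,0],12]
    - [1,[0,-0.03,0],18]
    - [1,[0,-0.04,0],24]
    - [1,[0.01,-0.05,0],30]
    - [1,[0.02,-0.06,0],36]
    - [1,[0.02,-0.06,0],36]
    - [1,[0.02,-0.06,0],36]

```text
t: 15.95
position: [0.5376, 0.0796, 0.1378]
tcp_rot: [-3.142, -0.0, 2.93]
wrist_force: [-1.0, 0.6, -4.3]
finger_gap: 0.0167
grasp_force: 59.0
```

```bash
python3 - <<'E'
from h import *
st()
# orientation of head squares: gradient-orientation histogram mod 90 in rectified patches
def patch(im,m,c,x,z=.066,h=.0105,n=84):
    ca,sa=np.cos(x[2]),np.sin(x[2]);Q=np.array([[-h,h],[h,h],[h,-h],[-h,-h]])@np.array([[ca,sa],[-sa,ca]])+c[:2]
    q=proj(m,np.c_[Q,[z]*4]).astype(np.float32)
    H=cv2.getPerspectiveTransform(q,np.float32([[0,0],[n,0],[n,n],[0,n]]));return cv2.warpPerspective(im,H,(n,n),flags=2)
def ang(p):
    g=cv2.GaussianBlur(cv2.cvtColor(p,cv2.COLOR_BGR2GRAY).astype(np.float32),(0,0),3)
    gx,gy=cv2.Sobel(g,5,1,0),cv2.Sobel(g,5,0,1);n=len(g);Y,X=np.mgrid[:n,:n]-n/2;w=(np.hypot(X,Y)<.72*n/2)*np.hypot(gx,gy)**1.5
    z=(w*np.exp(4j*np.arctan2(gy,gx))).sum();return round(np.degrees(np.angle(z))/4,1),round(abs(z)/w.sum(),2)
x=np.array([.5229,.0394,-1.123])
from scipy.spatial.transform import Rotation
for f,ids in (('w10_1.png',[0,2,3]),):
    im=cv2.imread('pics/'+f);
    np.save('/tmp/x.npy',x)
import sys
E
```

```text
15.95 pos [0.5376 0.0796 0.1378] yaw 167.91 F [-1.   0.6 -4.3] Ftool [1.  0.3 4.3] M [-0.099  0.161 -0.003] gap 0.0167 j6 0.36
```

>>> jog_arm:
  series:
    - [1,[0.0,0.02,0],-8]
    - [1,[0.0,0.02,-1],-10]
    - [1,[0.0,0.02,-2],-12]
    - [1,[0.0,0.02,-2.65],-12]
    - [1,[-1.2,-1.5,-2.65],-12]
    - [1,[-2.4,-3,-2.65],-12]
    - [1,[-3.64,-4.67,-2.65],-12]
    - [1,[-3.64,-4.67,-2.65],-12]
    - [1,[-3.64,-4.67,-2.65],-12]
    - [1,[-3.64,-4.67,-2.65],-12]

```text
t: 16.95
position: [0.5631, 0.0267, 0.1643]
tcp_rot: [3.141, -0.0, 3.138]
wrist_force: [0.2, 0.8, -3.5]
finger_gap: 0.0162
grasp_force: 59.2
```

```bash
cat >> h.py <<'E'
def gauge(n=1,v=True):
    """needle vs. green/red band centres in the picture, averaged moment"""
    M=[];out=None
    for k in range(n):
        o=arm.get_obs();M.append(o['ft_torque'][2]);im=eyes.capture('wrist')
    hsv=cv2.cvtColor(im,cv2.COLOR_BGR2HSV)
    for nm,k in (('red',((hsv[...,0]<7)|(hsv[...,0]>172))&(hsv[...,1]>120)),('green',(abs(hsv[...,0].astype(int)-60)<25)&(hsv[...,1]>70))):
        k[:175]=0;k[225:]=0;k[:,:215]=0;k[:,297:]=0
        N,l,s,c=cv2.connectedComponentsWithStats(k.astype('uint8'));print(nm,[(s[i].tolist(),c[i].round(1).tolist()) for i in range(1,N) if s[i,4]>3])
    print('Mz',np.mean(M).round(3),np.std(M).round(3))
    cv2.imwrite('pics/g%.2f.png'%o['t'],im)
E
python3 - <<'E'
from h import *
def patch(im,m,c,x,z=.067,h=.0105,n=84):
    ca,sa=np.cos(x[2]),np.sin(x[2]);Q=np.array([[-h,h],[h,h],[h,-h],[-h,-h]])@np.array([[ca,sa],[-sa,ca]])+c[:2]
    q=proj(m,np.c_[Q,[z]*4]).astype(np.float32)
    H=cv2.getPerspectiveTransform(q,np.float32([[0,0],[n,0],[n,n],[0,n]]));return cv2.warpPerspective(im,H,(n,n),flags=2)
def ang(p):
    g=cv2.GaussianBlur(cv2.cvtColor(p,cv2.COLOR_BGR2GRAY).astype(np.float32),(0,0),3)
    gx,gy=cv2.Sobel(g,5,1,0),cv2.Sobel(g,5,0,1);n=len(g);Y,X=np.mgrid[:n,:n]-n/2;w=(np.hypot(X,Y)<.7*n/2)*np.hypot(gx,gy)**1.5
    z=(w*np.exp(4j*np.arctan2(gy,gx))).sum();return round(np.degrees(np.angle(z))/4,1),round(abs(z)/w.sum(),2)
for k in range(2):
    T,o=st();im,m=cap('wrist','w11_%d.png'%k);x,I,f=vfit(im,m,[.5229,.0394,-1.125])
    print(x,I,f,vpts(x,.059)[0,:2],(T@[.001,-.0003,0,1])[:2])
    for i in (1,2,3): print('ABCD'[i],ang(patch(im,m,vpts(x,.067)[i],x)))
gauge(3)
E
```

```text
16.95 pos [0.5631 0.0267 0.1643] yaw 179.81 F [ 0.2  0.8 -3.5] Ftool [-0.2  0.8  3.5] M [ 0.033  0.019 -0.026] gap 0.0162 j6 0.05
[ 0.5230477   0.03955091 -1.12548148] [1, 2, 3] [-0.2 -0.1  0.  -0.   0.2  0.1] [0.56264425 0.02554044] [0.56208678 0.02639636]
B (np.float32(21.5), np.float32(0.14))
C (np.float32(25.6), np.float32(0.15))
D (np.float32(22.0), np.float32(0.3))
17.0 pos [0.5631 0.0269 0.1644] yaw 179.83 F [ 0.6 -0.5 -3.2] Ftool [-0.6 -0.5  3.2] M [0.004 0.005 0.036] gap 0.0162 j6 0.05
[ 0.52291118  0.03952968 -1.1245826 ] [1, 2, 3] [ 0.2  0.2 -0.1 -0.2 -0.  -0. ] [0.56252031 0.02555481] [0.56208841 0.02656123]
B (np.float32(27.9), np.float32(0.11))
C (np.float32(21.5), np.float32(0.12))
D (np.float32(21.4), np.float32(0.25))
red [([255, 189, 2, 8, 16], [255.5, 192.5]), ([268, 192, 10, 10, 54], [272.4, 196.7])]
green [([262, 189, 8, 8, 44], [265.2, 192.6])]
Mz 0.011 0.018
```

>>> jog_arm:
  series:
    - [1,[-0.03,-0.08,0.6],0]
    - [1,[-0.03,-0.08,1.1],0]
    - [1,[-0.03,-0.08,1.5],0]
    - [1,[-0.03,-0.08,1.9],0]
    - [1,[-0.03,-0.08,2.3],0]
    - [1,[-0.03,-0.08,2.6],0]
    - [1,[-0.03,-0.08,2.6],0]
    - [1,[-0.03,-0.08,2.6],0]

```text
t: 18.0
position: [0.5636, 0.0254, 0.1383]
tcp_rot: [-3.142, -0.0, 3.138]
wrist_force: [-1.0, -0.6, -3.0]
finger_gap: 0.0167
grasp_force: 59.1
```

>>> jog_arm:
  series:
    - [1,[0,0,0],5]
    - [1,[0,-0.02,0],10]
    - [1,[0,-0.03,0],15]
    - [1,[0,-0.03,0],20]
    - [1,[0.01,-0.04,0],25]
    - [1,[0.01,-0.04,0],25]
    - [1,[0.01,-0.04,0],25]

```text
t: 18.7
position: [0.5637, 0.0253, 0.1386]
tcp_rot: [3.141, 0.0, 2.703]
wrist_force: [-0.6, 0.9, -3.1]
finger_gap: 0.0163
grasp_force: 59.0
```

```bash
python3 -c "
from h import *
st();gauge(3)"
```

```text
18.7 pos [0.5637 0.0253 0.1386] yaw 154.89 F [-0.6  0.9 -3.1] Ftool [1.  0.5 3.1] M [ 0.207  0.104 -0.006] gap 0.0163 j6 0.48
red [([254, 187, 4, 11, 32], [255.7, 191.3]), ([267, 189, 10, 9, 56], [271.6, 193.2])]
green [([261, 186, 8, 8, 41], [264.0, 189.6])]
Mz 0.013 0.018
```

>>> jog_arm:
  series:
    - [1,[0,-0.01,0],4]
    - [1,[0,-0.02,0],8]
    - [1,[0,-0.02,0],12]
    - [1,[0,-0.02,0],12]

```text
t: 19.25
position: [0.5637, 0.0249, 0.1386]
tcp_rot: [3.141, 0.0, 2.493]
wrist_force: [0.7, 1.6, -3.0]
finger_gap: 0.0164
grasp_force: 59.1
```

```bash
python3 -c "
from h import *
st();gauge(3)"
```

```text
19.25 pos [0.5637 0.0249 0.1386] yaw 142.82 F [ 0.7  1.6 -3. ] Ftool [0.4 1.7 3. ] M [0.299 0.025 0.085] gap 0.0164 j6 0.69
red [([255, 186, 3, 12, 32], [255.9, 191.1]), ([267, 189, 10, 9, 56], [271.5, 193.2])]
green [([261, 186, 8, 8, 39], [264.1, 189.3])]
Mz 0.034 0.037
```

>>> jog_arm:
  series:
    - [1,[0,-0.01,0],4]
    - [1,[0,-0.02,0],8]
    - [1,[0,-0.02,0],12]
    - [1,[0,-0.02,0],12]

```text
t: 19.8
position: [0.5636, 0.0247, 0.1386]
tcp_rot: [3.141, 0.0, 2.284]
wrist_force: [-0.3, 0.9, -2.7]
finger_gap: 0.0163
grasp_force: 59.1
```

```bash
python3 -c "
from h import *
st();gauge(3)"
```

```text
19.8 pos [0.5636 0.0247 0.1386] yaw 130.84 F [-0.3  0.9 -2.7] Ftool [0.9 0.3 2.7] M [ 0.378 -0.033  0.035] gap 0.0163 j6 0.9
red [([254, 186, 4, 12, 37], [255.7, 190.9]), ([267, 189, 10, 9, 56], [271.3, 192.8])]
green [([261, 186, 7, 7, 39], [263.7, 188.9])]
Mz 0.031 0.02
```

>>> jog_arm:
  series:
    - [1,[0,0,0],4]
    - [1,[0.01,-0.01,0],8]
    - [1,[0.01,-0.01,0],12]
    - [1,[0.01,-0.01,0],12]

```text
t: 20.35
position: [0.5635, 0.0247, 0.1385]
tcp_rot: [3.141, 0.0, 2.074]
wrist_force: [0.7, 1.3, -2.3]
finger_gap: 0.0165
grasp_force: 59.1
```

```bash
python3 -c "
from h import *
st();gauge(3)"
```

```text
20.35 pos [0.5635 0.0247 0.1385] yaw 118.85 F [ 0.7  1.3 -2.3] Ftool [0.8 1.2 2.3] M [ 0.266 -0.099  0.113] gap 0.0165 j6 1.11
red [([254, 186, 4, 12, 27], [255.6, 191.7]), ([264, 187, 10, 9, 57], [268.6, 191.0])]
green [([258, 186, 7, 7, 38], [260.7, 188.4])]
Mz 0.097 0.013
```

>>> jog_arm:
  series:
    - [1,[0,0,0],4]
    - [1,[0.01,-0.01,0],8]
    - [1,[0.01,-0.01,0],12]
    - [1,[0.01,-0.01,0],12]
    - [1,[0.01,-0.01,0],12]

```text
t: 21.0
position: [0.5632, 0.0247, 0.1385]
tcp_rot: [3.141, 0.0, 1.866]
wrist_force: [0.4, 0.9, -0.7]
finger_gap: 0.0166
grasp_force: 59.2
```

```bash
python3 -c "
from h import *
st();gauge(4)"
```

```text
21.0 pos [0.5632 0.0247 0.1385] yaw 106.9 F [ 0.4  0.9 -0.7] Ftool [0.7 0.6 0.7] M [ 0.247 -0.155  0.155] gap 0.0166 j6 1.32
red [([255, 187, 2, 11, 22], [255.5, 192.0]), ([261, 186, 10, 8, 58], [265.1, 189.6])]
green [([258, 185, 3, 7, 14], [258.6, 188.1])]
Mz 0.157 0.006
```

>>> jog_arm:
  series:
    - [1,[0,0.01,0],-8]
    - [1,[0,0.03,0],-16]
    - [1,[0.01,0.04,0],-24]
    - [1,[0.01,0.05,0],-30]
    - [1,[0.01,0.05,0],-30]
    - [1,[0.01,0.05,-0.9],-30]
    - [1,[0.01,0.05,-1.9],-30]
    - [1,[0.01,0.05,-2.65],-36]
    - [1,[1.5,-2,-2.65],-44]
    - [1,[3,-4,-2.65],-52]
    - [1,[4.4,-5.8,-2.65],-60]
    - [1,[5.04,-6.68,-2.65],-67]

```text
t: 22.4
position: [0.483, 0.0539, 0.166]
tcp_rot: [-3.141, -0.0, 3.038]
wrist_force: [0.7, 0.0, -3.2]
finger_gap: 0.0168
grasp_force: 59.2
```

```bash
python3 -c "
from h import *
st();gauge(1)"
```

```text
22.4 pos [0.483  0.0539 0.166 ] yaw 174.05 F [ 0.7  0.  -3.2] Ftool [-0.7  0.1  3.2] M [-0.013 -0.021  0.033] gap 0.0168 j6 0.22
red [([255, 188, 3, 9, 23], [256.0, 192.4]), ([269, 192, 9, 10, 55], [273.0, 196.6])]
green [([262, 189, 9, 8, 45], [265.8, 192.3])]
Mz 0.033 0.0
```

>>> jog_arm:
  series:
    - [1,[0,0,0],-6]
    - [1,[0,0,0],-6]
    - [1,[0,0,0],-6]

```text
t: 22.75
position: [0.4853, 0.0535, 0.1656]
tcp_rot: [-3.141, 0.001, 3.134]
wrist_force: [0.7, 0.4, -2.9]
finger_gap: 0.0164
grasp_force: 59.2
```

```bash
python3 - <<'E'
from h import *
for k in range(2):
    T,o=st();im,m=cap('wrist','w12_%d.png'%k);x,I,f=vfit(im,m,[.5229,.0394,-1.125])
    print(x,I,f,vpts(x,.059)[2,:2],(T@[.001,-.0003,0,1])[:2])
E
```

```text
22.75 pos [0.4853 0.0535 0.1656] yaw 179.56 F [ 0.7  0.4 -2.9] Ftool [-0.6  0.4  2.9] M [ 0.016 -0.004  0.032] gap 0.0164 j6 0.12
[ 0.51926102  0.0422469  -1.02379941] [1, 3] [-1.8 -0.5  1.8  0.3] [0.47844683 0.05216568] [0.48431446 0.05317781]
22.8 pos [0.4852 0.0535 0.1654] yaw 179.59 F [-0.3  0.4 -3.5] Ftool [0.3 0.4 3.5] M [-0.004  0.031 -0.012] gap 0.0168 j6 0.12
[ 0.51926417  0.04228498 -1.02920295] [1, 3] [-1.8 -0.6  1.8  0.4] [0.47850418 0.05242416] [0.48419751 0.05318769]
```

>>> jog_arm:
  series:
    - [1,[0.06,0.02,0.6],0]
    - [1,[0.06,0.02,1.1],0]
    - [1,[0.06,0.02,1.5],0]
    - [1,[0.06,0.02,1.9],0]
    - [1,[0.06,0.02,2.3],0]
    - [1,[0.06,0.02,2.7],0]
    - [1,[0.06,0.02,2.7],0]
    - [1,[0.06,0.02,2.7],0]

```text
t: 23.65
position: [0.4839, 0.0539, 0.1378]
tcp_rot: [-3.142, -0.0, 3.138]
wrist_force: [-0.8, 0.1, -3.5]
finger_gap: 0.0166
grasp_force: 59.1
```

>>> jog_arm:
  series:
    - [1,[0,0,0],5]
    - [1,[0,-0.02,0],10]
    - [1,[0,-0.03,0],15]
    - [1,[0,-0.03,0],20]
    - [1,[0.01,-0.04,0],25]
    - [1,[0.01,-0.04,0],28]
    - [1,[0.01,-0.04,0],28]
    - [1,[0.01,-0.04,0],28]

```text
t: 24.45
position: [0.4839, 0.0535, 0.138]
tcp_rot: [3.141, 0.0, 2.65]
wrist_force: [0.2, 0.2, -3.0]
finger_gap: 0.0164
grasp_force: 59.1
```

```bash
python3 -c "
from h import *
st();gauge(3)"
```

```text
24.45 pos [0.4839 0.0535 0.138 ] yaw 151.84 F [ 0.2  0.2 -3. ] Ftool [-0.   0.3  3. ] M [0.001 0.122 0.018] gap 0.0164 j6 0.6
red [([254, 187, 4, 10, 31], [255.5, 190.7]), ([267, 189, 10, 10, 55], [271.3, 193.7])]
green [([261, 187, 7, 7, 39], [263.8, 190.1])]
Mz 0.017 0.003
```

>>> jog_arm:
  series:
    - [1,[0,-0.01,0],4]
    - [1,[0,-0.02,0],8]
    - [1,[0,-0.02,0],12]
    - [1,[0,-0.02,0],12]

```text
t: 25.0
position: [0.4839, 0.0535, 0.138]
tcp_rot: [3.141, 0.0, 2.44]
wrist_force: [0.4, 0.4, -2.9]
finger_gap: 0.0162
grasp_force: 59.1
```

```bash
python3 -c "
from h import *
st();gauge(3)"
```

```text
25.0 pos [0.4839 0.0535 0.138 ] yaw 139.81 F [ 0.4  0.4 -2.9] Ftool [-0.   0.6  2.9] M [0.215 0.051 0.052] gap 0.0162 j6 0.81
red [([254, 187, 4, 11, 32], [255.4, 191.3]), ([266, 189, 10, 9, 56], [270.7, 193.3])]
green [([260, 187, 8, 7, 40], [263.3, 189.8])]
Mz 0.045 0.017
```

>>> jog_arm:
  series:
    - [1,[0,-0.01,0],4]
    - [1,[0,-0.02,0],8]
    - [1,[0,-0.02,0],12]
    - [1,[0,-0.02,0],12]

```text
t: 25.55
position: [0.4839, 0.0534, 0.138]
tcp_rot: [3.141, 0.0, 2.231]
wrist_force: [-0.8, 1.8, -3.5]
finger_gap: 0.0164
grasp_force: 59.1
```

```bash
python3 -c "
from h import *
st();gauge(3)"
```

```text
25.55 pos [0.4839 0.0534 0.138 ] yaw 127.85 F [-0.8  1.8 -3.5] Ftool [1.9 0.5 3.5] M [ 0.201 -0.099  0.113] gap 0.0164 j6 1.02
red [([254, 187, 3, 11, 28], [255.2, 191.5]), ([264, 188, 10, 9, 57], [268.3, 191.7])]
green [([258, 186, 7, 7, 38], [260.3, 188.9])]
Mz 0.098 0.014
```

Same reading as A before its last step, so I add 12° more.

>>> jog_arm:
  series:
    - [1,[0,0,0],4]
    - [1,[0.01,-0.01,0],8]
    - [1,[0.01,-0.01,0],12]
    - [1,[0.01,-0.01,0],12]
    - [1,[0.01,-0.01,0],12]

```text
t: 26.2
position: [0.4838, 0.0533, 0.138]
tcp_rot: [3.141, 0.0, 2.023]
wrist_force: [0.9, 1.1, -3.0]
finger_gap: 0.0162
grasp_force: 59.0
```

```bash
python3 -c "
from h import *
st();gauge(4)"
```

```text
26.2 pos [0.4838 0.0533 0.138 ] yaw 115.9 F [ 0.9  1.1 -3. ] Ftool [0.6 1.3 3. ] M [ 0.333 -0.175  0.145] gap 0.0162 j6 1.23
red [([255, 187, 2, 11, 20], [255.4, 192.4]), ([261, 186, 9, 9, 58], [264.8, 190.2])]
green [([257, 186, 3, 6, 12], [258.3, 188.1])]
Mz 0.177 0.026
```

>>> jog_arm:
  series:
    - [1,[0,0.01,0],-8]
    - [1,[0,0.03,0],-16]
    - [1,[0.01,0.04,0],-24]
    - [1,[0.01,0.05,0],-31]
    - [1,[0.01,0.05,0],-31]
    - [1,[0.01,0.05,-0.9],-31]
    - [1,[0.01,0.05,-1.9],-31]
    - [1,[0.01,0.05,-2.65],-38]
    - [1,[-2,0.05,-2.65],-45]
    - [1,[-4,0.06,-2.65],-52]
    - [1,[-5.88,0.06,-2.65],-58]
    - [1,[-5.88,0.06,-2.65],-64]

```text
t: 27.6
position: [0.5112, -0.0016, 0.1656]
tcp_rot: [-3.14, 0.003, 3.138]
wrist_force: [0.3, 0.9, -3.3]
finger_gap: 0.0166
grasp_force: 59.3
```

>>> jog_arm:
  series:
    - [1,[0,0,0],0]
    - [1,[0,0,0],0]
    - [1,[0,0,0],0]

```text
t: 27.9
position: [0.5096, 0.0008, 0.1648]
tcp_rot: [-3.141, 0.0, 3.136]
wrist_force: [0.1, 0.2, -3.2]
finger_gap: 0.0166
grasp_force: 59.3
```

```bash
python3 - <<'E'
from h import *
for k in range(2):
    T,o=st();im,m=cap('wrist','w13_%d.png'%k);x,I,f=vfit(im,m,[.5230,.0395,-1.1235])
    print(x,I,f,vpts(x,.059)[3,:2],vpts([.5230,.0395,-1.1235],.059)[3,:2],(T@[.001,-.0003,0,1])[:2])
gauge()
E
```

```text
27.9 pos [0.5096 0.0008 0.1648] yaw 179.7 F [ 0.1  0.2 -3.2] Ftool [-0.   0.2  3.2] M [-0.028  0.025 -0.008] gap 0.0166 j6 0.01
[ 0.52056807  0.0410157  -1.11505126] [0, 1, 2] [-3.9  5.1  2.3 -2.1  1.4 -2.3] [0.50697136 0.00127518] [ 5.09068016e-01 -1.24232640e-04] [5.08599337e-01 4.61226523e-04]
27.95 pos [0.5096 0.0008 0.1647] yaw 179.73 F [ 0.4 -0.4 -3.1] Ftool [-0.4 -0.4  3.1] M [0.016 0.033 0.002] gap 0.0165 j6 0.01
[ 0.52059399  0.04107715 -1.1173565 ] [0, 1, 2] [-4.   5.2  2.2 -2.3  1.5 -2.1] [0.5069057  0.00136808] [ 5.09068016e-01 -1.24232640e-04] [0.50857008 0.00051579]
red [([255, 189, 3, 8, 20], [255.9, 192.4]), ([268, 192, 10, 10, 57], [272.8, 196.7])]
green [([263, 189, 8, 8, 43], [265.8, 192.6])]
Mz 0.03 0.0
```

Correction to the consensus position: +0.5 mm in x and -0.6 mm in y.

>>> jog_arm:
  series:
    - [1,[-0.05,-0.05,0.6],0]
    - [1,[-0.05,-0.05,1.1],0]
    - [1,[-0.05,-0.05,1.5],0]
    - [1,[-0.05,-0.05,1.9],0]
    - [1,[-0.05,-0.05,2.3],0]
    - [1,[-0.05,-0.05,2.65],0]
    - [1,[-0.05,-0.05,2.65],0]
    - [1,[-0.05,-0.05,2.65],0]

```text
t: 28.85
position: [0.51, -0.0, 0.1378]
tcp_rot: [-3.142, -0.0, 3.138]
wrist_force: [-0.2, 0.6, -3.1]
finger_gap: 0.0166
grasp_force: 59.1
```

>>> jog_arm:
  series:
    - [1,[0,0,0],5]
    - [1,[0,-0.02,0],10]
    - [1,[0,-0.03,0],15]
    - [1,[0,-0.03,0],20]
    - [1,[0.01,-0.04,0],25]
    - [1,[0.01,-0.04,0],28]
    - [1,[0.01,-0.04,0],28]
    - [1,[0.01,-0.04,0],28]

```text
t: 29.65
position: [0.51, -0.0004, 0.138]
tcp_rot: [3.142, 0.0, 2.65]
wrist_force: [0.4, -1.0, -2.8]
finger_gap: 0.0163
grasp_force: 59.1
```

```bash
python3 -c "
from h import *
st();gauge(3)"
```

```text
29.65 pos [ 5.10e-01 -4.00e-04  1.38e-01] yaw 151.84 F [ 0.4 -1.  -2.8] Ftool [-0.8 -0.7  2.8] M [ 0.083  0.203 -0.017] gap 0.0163 j6 0.49
red [([254, 186, 4, 12, 33], [255.6, 190.8]), ([267, 189, 10, 10, 56], [271.3, 193.4])]
green [([261, 187, 8, 7, 40], [264.0, 189.7])]
Mz 0.028 0.05
```

>>> jog_arm:
  series:
    - [1,[0,-0.01,0],4]
    - [1,[0,-0.02,0],8]
    - [1,[0,-0.02,0],12]
    - [1,[0,-0.02,0],12]

```text
t: 30.2
position: [0.51, -0.0005, 0.138]
tcp_rot: [3.141, -0.0, 2.44]
wrist_force: [-0.6, 0.6, -3.6]
finger_gap: 0.0166
grasp_force: 59.1
```

```bash
python3 -c "
from h import *
st();gauge(3)"
```

```text
30.2 pos [ 5.10e-01 -5.00e-04  1.38e-01] yaw 139.81 F [-0.6  0.6 -3.6] Ftool [0.9 0.1 3.6] M [0.13  0.145 0.033] gap 0.0166 j6 0.7
red [([254, 186, 3, 12, 29], [255.2, 191.3]), ([266, 188, 10, 10, 53], [270.4, 192.6])]
green [([260, 186, 7, 8, 43], [262.7, 189.2])]
Mz 0.041 0.016
```

>>> jog_arm:
  series:
    - [1,[0,-0.01,0],4]
    - [1,[0,-0.02,0],8]
    - [1,[0,-0.02,0],12]
    - [1,[0,-0.02,0],12]

```text
t: 30.75
position: [0.51, -0.0006, 0.138]
tcp_rot: [3.141, -0.0, 2.231]
wrist_force: [-0.7, 1.2, -2.5]
finger_gap: 0.0167
grasp_force: 59.1
```

```bash
python3 -c "
from h import *
st();gauge(3)"
```

```text
30.75 pos [ 0.51   -0.0006  0.138 ] yaw 127.85 F [-0.7  1.2 -2.5] Ftool [1.4 0.1 2.5] M [0.2   0.075 0.059] gap 0.0167 j6 0.91
red [([254, 187, 3, 11, 28], [255.2, 191.5]), ([264, 187, 9, 9, 57], [267.6, 190.9])]
green [([258, 186, 6, 7, 33], [260.2, 188.5])]
Mz 0.097 0.028
```

>>> jog_arm:
  series:
    - [1,[0,0,0],4]
    - [1,[0.01,-0.01,0],8]
    - [1,[0.01,-0.01,0],11]
    - [1,[0.01,-0.01,0],11]
    - [1,[0.01,-0.01,0],11]

```text
t: 31.4
position: [0.5099, -0.0006, 0.138]
tcp_rot: [3.141, 0.0, 2.04]
wrist_force: [0.2, 0.2, -3.5]
finger_gap: 0.0165
grasp_force: 59.1
```

```bash
python3 -c "
from h import *
st();gauge(4)"
```

```text
31.4 pos [ 0.5099 -0.0006  0.138 ] yaw 116.89 F [ 0.2  0.2 -3.5] Ftool [0.1 0.3 3.5] M [ 0.235 -0.077  0.207] gap 0.0165 j6 1.1
red [([255, 187, 2, 11, 19], [255.4, 192.6]), ([260, 186, 10, 8, 58], [264.2, 189.6])]
green [([258, 186, 2, 4, 6], [258.3, 187.2])]
Mz 0.148 0.036
```

>>> jog_arm:
  series:
    - [1,[0,0.01,0],-8]
    - [1,[0,0.03,0],-16]
    - [1,[0.01,0.04,0],-24]
    - [1,[0.01,0.05,0],-31]
    - [1,[0.01,0.05,0],-31]
    - [1,[0.01,0.05,-0.9],-31]
    - [1,[0.01,0.05,-1.9],-31]
    - [1,[0.01,0.05,-2.65],-38]
    - [1,[2,2,-2.65],-45]
    - [1,[4,4,-2.65],-52]
    - [1,[5.4,5.6,-2.65],-58]
    - [1,[5.86,6.16,-2.65],-63]

```text
t: 32.8
position: [0.5396, 0.0812, 0.1657]
tcp_rot: [3.141, 0.002, -3.141]
wrist_force: [0.1, 0.2, -3.3]
finger_gap: 0.0168
grasp_force: 59.4
```

>>> jog_arm:
  series:
    - [1,[0,0,0],0]
    - [1,[0,0,0],0]
    - [1,[0,0,0],0]

```text
t: 33.1
position: [0.5381, 0.0787, 0.1648]
tcp_rot: [-3.141, 0.0, 3.135]
wrist_force: [-0.6, 0.1, -3.6]
finger_gap: 0.0164
grasp_force: 59.4
```

```bash
python3 - <<'E'
from h import *
T,o=st();print(vpts([.5230,.0395,-1.1235],.059)[1,:2],(T@[.001,-.0003,0,1])[:2])
gauge()
E
```

```text
33.1 pos [0.5381 0.0787 0.1648] yaw 179.64 F [-0.6  0.1 -3.6] Ftool [0.6 0.1 3.6] M [-0.002  0.027  0.023] gap 0.0164 j6 0.15
[0.53693198 0.07912423] [0.5371248  0.07837637]
red [([255, 189, 3, 8, 17], [255.6, 192.6]), ([268, 192, 10, 10, 56], [272.8, 196.6])]
green [([262, 189, 9, 8, 42], [265.6, 192.5])]
Mz 0.023 0.0
```

>>> jog_arm:
  series:
    - [1,[0.02,0.07,0.6],0]
    - [1,[0.02,0.07,1.1],0]
    - [1,[0.02,0.07,1.5],0]
    - [1,[0.02,0.07,1.9],0]
    - [1,[0.02,0.07,2.3],0]
    - [1,[0.02,0.07,2.65],0]
    - [1,[0.02,0.07,2.65],0]
    - [1,[0.02,0.07,2.65],0]

```text
t: 33.95
position: [0.5379, 0.08, 0.1377]
tcp_rot: [-3.141, -0.001, 3.138]
wrist_force: [-0.7, -1.0, -4.1]
finger_gap: 0.0163
grasp_force: 59.2
```

>>> jog_arm:
  series:
    - [1,[0,0,0],5]
    - [1,[0,-0.02,0],10]
    - [1,[0,-0.03,0],15]
    - [1,[0,-0.03,0],20]
    - [1,[0.01,-0.04,0],25]
    - [1,[0.01,-0.04,0],28]
    - [1,[0.01,-0.04,0],28]
    - [1,[0.01,-0.04,0],28]

```text
t: 34.75
position: [0.5378, 0.0796, 0.1379]
tcp_rot: [-3.141, -0.0, 2.65]
wrist_force: [-1.9, -1.1, -2.7]
finger_gap: 0.0165
grasp_force: 59.2
```

```bash
python3 -c "
from h import *
st();gauge(3)"
```

```text
34.75 pos [0.5378 0.0796 0.1379] yaw 151.84 F [-1.9 -1.1 -2.7] Ftool [ 1.1 -1.9  2.7] M [-0.194  0.23   0.089] gap 0.0165 j6 0.64
red [([254, 187, 4, 11, 33], [255.4, 191.3]), ([267, 189, 9, 10, 54], [271.1, 193.6])]
green [([260, 187, 8, 7, 41], [263.6, 189.9])]
Mz 0.029 0.043
```

>>> jog_arm:
  series:
    - [1,[0,-0.01,0],4]
    - [1,[0,-0.02,0],8]
    - [1,[0,-0.02,0],12]
    - [1,[0,-0.02,0],12]

```text
t: 35.3
position: [0.5379, 0.0796, 0.1379]
tcp_rot: [3.141, -0.0, 2.44]
wrist_force: [-1.3, -0.6, -3.4]
finger_gap: 0.0163
grasp_force: 59.2
```

```bash
python3 -c "
from h import *
st();gauge(3)"
```

```text
35.3 pos [0.5379 0.0796 0.1379] yaw 139.81 F [-1.3 -0.6 -3.4] Ftool [ 0.6 -1.3  3.4] M [-0.091  0.255  0.044] gap 0.0163 j6 0.85
red [([254, 187, 4, 11, 31], [255.3, 191.5]), ([267, 189, 9, 10, 57], [270.9, 193.6])]
green [([260, 187, 8, 7, 41], [263.4, 190.0])]
Mz 0.018 0.028
```

>>> jog_arm:
  series:
    - [1,[0,-0.01,0],4]
    - [1,[0,-0.02,0],8]
    - [1,[0,-0.02,0],12]
    - [1,[0,-0.02,0],12]

```text
t: 35.85
position: [0.5378, 0.0795, 0.1379]
tcp_rot: [3.141, -0.0, 2.231]
wrist_force: [-1.1, 0.4, -4.0]
finger_gap: 0.0167
grasp_force: 59.1
```

```bash
python3 -c "
from h import *
st();gauge(3)"
```

```text
35.85 pos [0.5378 0.0795 0.1379] yaw 127.85 F [-1.1  0.4 -4. ] Ftool [ 1.  -0.6  4. ] M [0.052 0.144 0.066] gap 0.0167 j6 1.06
red [([254, 187, 3, 11, 22], [255.5, 191.8]), ([265, 188, 9, 9, 55], [268.9, 192.4])]
green [([258, 186, 7, 8, 42], [260.9, 189.5])]
Mz 0.062 0.011
```

>>> jog_arm:
  series:
    - [1,[0,0,0],4]
    - [1,[0.01,-0.01,0],8]
    - [1,[0.01,-0.01,0],13]
    - [1,[0.01,-0.01,0],13]
    - [1,[0.01,-0.01,0],13]

```text
t: 36.5
position: [0.5378, 0.0795, 0.138]
tcp_rot: [3.141, -0.0, 2.006]
wrist_force: [0.7, -0.2, -4.5]
finger_gap: 0.0163
grasp_force: 59.1
```

```bash
python3 -c "
from h import *
st();gauge(4)"
```

```text
36.5 pos [0.5378 0.0795 0.138 ] yaw 114.92 F [ 0.7 -0.2 -4.5] Ftool [-0.4  0.5  4.5] M [0.151 0.066 0.109] gap 0.0163 j6 1.28
red [([254, 187, 3, 11, 24], [254.9, 192.1]), ([261, 187, 10, 9, 58], [265.5, 190.7])]
green [([257, 186, 4, 7, 21], [258.7, 188.5])]
Mz 0.133 0.034
```

>>> jog_arm:
  series:
    - [1,[0,0,0],3]
    - [1,[0,0,0],3]
    - [1,[0,0,0],3]

```text
t: 37.0
position: [0.5377, 0.0794, 0.138]
tcp_rot: [3.141, 0.0, 1.952]
wrist_force: [-0.2, 1.1, -3.3]
finger_gap: 0.0166
grasp_force: 59.1
```

```bash
python3 -c "
from h import *
st();gauge(4)"
```

```text
37.0 pos [0.5377 0.0794 0.138 ] yaw 111.86 F [-0.2  1.1 -3.3] Ftool [1.1 0.2 3.3] M [ 0.225 -0.039  0.151] gap 0.0166 j6 1.34
red [([261, 187, 9, 8, 55], [264.7, 190.4]), ([254, 188, 3, 10, 22], [254.9, 192.6])]
green [([257, 186, 3, 7, 15], [258.3, 188.5])]
Mz 0.124 0.019
```

>>> jog_arm:
  series:
    - [1,[0,0.01,0],-8]
    - [1,[0,0.03,0],-16]
    - [1,[0.01,0.04,0],-24]
    - [1,[0.01,0.05,0],-30]
    - [1,[0.01,0.05,0.1],-30]
    - [1,[0.01,0.05,0.1],-30]

```text
t: 37.8
position: [0.538, 0.0795, 0.1371]
tcp_rot: [-3.142, 0.0, 2.472]
wrist_force: [-0.9, 0.4, -0.9]
finger_gap: 0.0164
grasp_force: 59.6
```

```bash
python3 -c "
from h import *
st();gauge(1)"
```

```text
37.8 pos [0.538  0.0795 0.1371] yaw 141.65 F [-0.9  0.4 -0.9] Ftool [ 0.9 -0.2  0.9] M [0.047 0.166 0.04 ] gap 0.0164 j6 0.82
red [([255, 187, 3, 11, 23], [255.6, 192.2]), ([268, 190, 10, 10, 56], [272.2, 194.5])]
green [([262, 187, 8, 8, 39], [265.1, 190.5])]
Mz 0.04 0.0
```

>>> jog_arm:
  series:
    - [0.8,[0,0,0],0]
    - [0.6,[0,0,0],0]
    - [0.3,[0,0,0],0]
    - [0,[0,0,0],0]
    - [0,[0,0,0],0]
    - [0,[0,0,0],0]
    - [0,[0,0,-1],0]
    - [0,[0,0,-3],0]
    - [0,[0,0,-6],0]
    - [0,[0,0,-10],0]
    - [0,[0,0,-12],0]
    - [0,[0,0,-12],0]

```text
t: 39.05
position: [0.5402, 0.08, 0.2617]
tcp_rot: [3.135, 0.006, 2.474]
wrist_force: [-0.0, -0.5, 0.6]
finger_gap: 0.0853
grasp_force: 0.0
```

```bash
python3 - <<'E'
from h import *
T,o=st();im,m=cap('wrist','w20.png')
hsv=cv2.cvtColor(im,cv2.COLOR_BGR2HSV)
g=((hsv[...,0]<18)&(hsv[...,1]>170)&(hsv[...,2]>90)).astype(np.uint8);g[:,:150]=0;g[:,360:]=0
n,l,s,c=cv2.connectedComponentsWithStats(g)
P=vpts([.5230,.0395,-1.1235],.059)[1]
for i in range(1,n):
    if s[i,4]>200:print(s[i],c[i],ray(m,c[i],.168),ray(m,c[i],.16))
print(P,proj(m,P+[0,0,.109]))
for r in models.masks_of('wrist','key_grip')[:2]:print(r['conf'],r['bbox'])
for n in ('side','scene'):
    im,m=cap(n,n+'20.png');hsv=cv2.cvtColor(im,cv2.COLOR_BGR2HSV);q=proj(m,P+[0,0,.094])[0];u,v=q.astype(int)
    k=((hsv[...,0]<18)&(hsv[...,1]>170)&(hsv[...,2]>100));w=np.zeros_like(k);w[v-12:v+13,u-18:u+19]=1;ys,xs=np.nonzero(k&w);print(n,q,xs.mean(),ys.mean(),len(xs),xs.min(),xs.max(),ys.min(),ys.max())
    for t in('bottle','beaker','tube'):
        r=models.masks_of(n,t);print(t,[a['bbox'] for a in r[:1]])
E
```

```text
39.05 pos [0.5402 0.08   0.2617] yaw 141.78 F [-0.  -0.5  0.6] Ftool [-0.3 -0.4 -0.6] M [-0.005 -0.065  0.013] gap 0.0853 j6 0.81
[234 153  32  67 895] [252.90614525 187.43128492] [0.53477184 0.08062088 0.168     ] [0.53667081 0.07907377 0.16      ]
[0.53693198 0.07912423 0.059     ] [[253.09249505 190.17772589]]
0.68 [235.1, 149.2, 39.0, 68.4]
side [217.59084741 182.82370965] 218.07650273224044 182.12021857923497 183 208 228 172 193
bottle [[183.7, 251.5, 30.7, 52.3]]
beaker [[209.4, 165.2, 20.9, 22.1]]
tube [[300.1, 199.2, 7.2, 21.8]]
scene [257.43446721 151.67260558] 259.8608695652174 149.05217391304348 115 247 270 145 157
bottle [[210.8, 140.5, 17.2, 37.7]]
beaker [[315.6, 204.2, 25.2, 42.8]]
tube [[201.3, 246.2, 36.0, 30.9]]
```

```bash
python3 -c "
from h import *
print(arm.hand_in())"
```

```text
the job is handed in; nothing more can be done
None
```

The job is handed in, with no verdict returned: all four screws were turned crosswise in two passes and brought home with the needle in the green (about 0.4 rad by the gauge pictures), and the key is left standing untwisted on screw B with the gripper clear.

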